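# Clear the sawing offcuts, then clamp the blanks in the vise

### The job

Get the vise ready for drilling. First sweep all the loose metal offcuts into the green scrap pan with the scraper, without touching them with the fingers, and slide the scraper fully home into the slot of its wooden block again. Then crank the vise open wide enough, stand all the aluminium blanks side by side on the bed of the vise, centred and square between its jaws, and finally crank until the moving jaw clamps the pack firmly; leave the oil can, the mug and the jar where they stand.

Things in the scene. Friction and masses are not known exactly. Their poses are not given: they have to be found in the camera images.
- vise: Blue machine vise on a round swivel base, bolted down. Origin: centre of its underside, z up; +x runs from the crank end to the fixed jaw, along the jaw travel. Fixed jaw: clamping face at x = +44 mm, block to x = +71. Jaws are 48 mm wide (y -24 to +24), top at z = 116 mm. The body below is no wider than the jaws down to z = 40 mm.
- bed (a point): Centre of the vise's flat bed, on which the blanks stand, 88 mm above the bench; same axes as the vise, 0 mm along its x. Blanks (58 mm long, along the vise's y) stick out 5 mm past the 48 mm wide jaws at each end when centred; the bed is as wide as the jaws.
- vise_jaw: Moving jaw of the vise. Origin: on its steel clamping face, mid-width, at bed height; its x is the vise's +x, towards the fixed jaw, so the jaw opening is 44 mm minus this origin's x in the vise frame (76 mm fully open, 44 to 66 mm at the start). Only turning the crank moves it.
- vise_crank (a joint): Angle of the vise crank, rad, 0 to 33; stays where left. It grows clockwise seen from the crank end (looking along vise +x): grip at vise y = -42 sin(angle), z = 72 + 42 cos(angle) mm. Growing closes the jaw, 1.27 mm per rad (8 mm a turn). About 2.5 N at the grip turns it; on the blanks it stops dead, and 6 to 15 N more at the grip clamps them firmly. The screw holds by friction.
- crank_grip (a point): Middle of the crank's black grip, where to take hold: a sleeve 15 mm thick, parallel to the vise's x axis, that spins freely on its pin, so a gripper pointing down can keep its orientation all the way round. At vise x = -131 mm, 42 mm from the screw axis, which is 72 mm above the bench. The sleeve ends 17 mm outward of this point; the crank arm is 33 mm inward.
- pan: Green sheet-metal scrap pan, fixed. Origin: centre of its underside, z up. Its mouth faces its own -x: a thin lip rises from the bench at x = -87 mm to the 2 mm thick floor at x = -68. Inner faces: back wall x = +72 mm (44 mm high), sides y = +-82 mm (20 mm high up to x = 0, then 36). The offcuts start on the bench up to 90 mm before the mouth.
- block: Beech tool block, 52 (x) x 98 (y) x 48 mm tall, fixed. Origin: centre of its underside, z up. One upright slot in the middle of its top: 6 mm (x) by 71 mm (y), 40 mm deep (floor 8 mm above the bench), chamfered 3 mm at the mouth.
- scraper: Scraper, 131 mm tall, about 160 g, standing in the block's slot at the start. Origin: middle of its blade's lower edge; z points up along the handle. Steel blade 3 mm thick (x), 62 mm wide (y), z = 0 to 50 mm; wooden handle 20 mm (x) by 30 mm (y), z = 61 to 131 mm: grip it across its x. Fully home in the slot, its origin is 8 mm above the bench.
- offcut1: Loose offcut, never to be touched by the fingers; may be absent. Aluminium bar end 28 x 22 x 24 mm tall, 40 g. Origin: centre of its underside.
- offcut2: Loose offcut, never to be touched by the fingers; may be absent. Aluminium bar end 22 x 32 x 20 mm tall, 38 g. Origin: centre of its underside.
- offcut3: Loose offcut, never to be touched by the fingers; may be absent. Brass hexagon bar end, 29 mm over the corners, 22 mm tall, 90 g. Origin: centre of its underside.
- offcut4: Loose offcut, never to be touched by the fingers; may be absent. Round steel bar end, 27 mm across, 21 mm tall, 90 g. Origin: centre of its underside.
- offcut5: Loose offcut, never to be touched by the fingers; may be absent. Brass square bar end 23 x 23 x 19 mm tall, 85 g. Origin: centre of its underside.
- blank1: Sawn aluminium blank, 20 (its x) x 58 (its y) x 46 mm tall, 145 g, with scribed lines on its top face; starts standing upright on the bench, 4 to 6 cm from its neighbours. Origin: centre of its underside, z up. May be absent.
- blank2: Sawn aluminium blank, 20 (its x) x 58 (its y) x 46 mm tall, 145 g, with scribed lines on its top face; starts standing upright on the bench, 4 to 6 cm from its neighbours. Origin: centre of its underside, z up. May be absent.
- blank3: Sawn aluminium blank, 20 (its x) x 58 (its y) x 46 mm tall, 145 g, with scribed lines on its top face; starts standing upright on the bench, 4 to 6 cm from its neighbours. Origin: centre of its underside, z up. May be absent.
- oil_can: Green oil can with a bent spout, 71 x 86 x 187 mm tall, a bystander. Origin: centre of its underside.
- mug: White mug, 82 x 112 x 94 mm tall, a bystander. Origin: centre of its underside.
- screw_jar: Clear jar of screws with a red lid, 70 mm across, 81 mm tall, a bystander. Origin: centre of its underside.

How it is judged:
By the outcome, as a careful person would: the job done as asked, in the order asked, and still so for the second after the job is handed in, with the robot touching nothing.
Of offcut1, offcut2, offcut3, offcut4, offcut5 only 3 to 5 are there at a start; the rules pass over those that are not, and their reading is None.
Of blank1, blank2, blank3 only 2 to 3 are there at a start; the rules pass over those that are not, and their reading is None.
At some moment in a run one of offcut1, offcut2, offcut3, offcut4, offcut5 may be knocked a few centimetres aside while the robot is not near it.
It also fails if it takes over 210 s, if anything falls off the work surface, if the arm or the gripper's body presses on something with over 40 N, if the wrist force passes 120 N, or if a joint passes its speed limit or range.

### The arm

A 7-joint arm with a two-finger parallel gripper is mounted at the origin on a cart in front of the work surface, level with it; the furniture and walls round the work are solid. World frame = base frame: x ahead of the robot, y to its left, z up, the work surface at z = 0. Lengths are in m, angles in rad, forces in N, time in s.
With the tool pointing down it reaches from about 0.425 to 0.875 m from the base axis. Payload 4.7 kg.
Tool frame: the origin (TCP) lies on the centre line of the jaws, within the pads' length; the fingertips stand 22 mm ahead of it and the grasp point (between the pads) lies 3 mm ahead of it; z points along the fingers, y is the line along which they close (so a half turn about z gives the same grasp; the last joint's range is limited). The gripper opens to 85 mm and grips with 20 to 120 N. Pads are 22 mm wide; open, the fingers measure 114 mm over their backs; the gripper's body (76 mm by 85 mm) begins 54 mm behind the grasp point. The pads swing forward as they close: fully open they stand 13 mm farther back than shut.
Start: joints at [-1.251, 0.321, -0.07, 1.45, 0.023, 1.371, -0.057], TCP at [0.196, 0.62, 0.253] pointing down, gripper open.
Joint ranges: [-2.86, 2.86], [-0.3, 2.09], [-1.38, 1.24], [0.06, 2.45], [-1.56, 4.7], [0.09, 2.05], [-2.69, 2.69]. Speed limits (rad/s): [2.57, 2.57, 3.14, 3.14, 3.14, 3.14, 3.14].

### API

Orientations are given as a rotation vector (axis times angle).
In Python, from cell import arm gives the robot as it stands.
- The arm moves only by the tool play_rows, never from a script. Its argument "steps" is a list of rows, each a list of 7 numbers: the turn, a rotation vector about the world's x, y, z in rad, then the shift along the world's x, y, z in m, then the opening, from -1 (shut) to 1 (fully open), so that 0 is half open. In form: [[rx, ry, rz, dx, dy, dz, claw], ...]. A call has 1 to 12 rows; each row is the pose to reach, as a shift and turn from the pose commanded when the call began; what a row does not reach only later rows make up. A row lasts 1/10 s, in which the tool goes at most 50 mm and 8.59 degrees, less where a joint would pass 70% of its speed; a pose out of reach is approached as far as the arm can. A call with a gripper value outside its range is refused whole. The fingers move at their own pace and stop on an object; "grip_force" is the grip in N (left out, the last holds). Time passes only in rows, so rows that repeat a pose let the fingers close. It gives the time, the measured TCP pose, the force, the opening and the grip force at its end, in the units of the state.
- arm.state(): the state, without advancing time (a new reading comes with each control period).
- arm.snapshot(name): name is "scene" or "top" or "wrist"; returns the picture (400x640x3 uint8, red, green, blue); there is no depth.
- arm.calibration(name): a dict with "K" (3x3 intrinsics, pixels), "R" (3x3) and "t" (3): a world point X has camera coordinates R X + t. Camera axes: x right, y down, z forward; pixel columns grow to the right and rows downward; lengths in m; the calibration is good to about 2 mm. The wrist camera is an equidistant fisheye: a pixel r from the principal point sees the ray r / f radians off the axis. A picture is of the moment at which its call begins: read the wrist's pose just before it. calibration takes no time and is no camera call; for the wrist camera it gives the pose at the moment of the call.
- arm.finish_job(): hands the job in; it is judged then, once.
Trained networks look in the newest picture that a camera, given by its name, has taken for a name from the list of things; names that differ only in an ending like _2 or _b are one class to them, and where a whole thing is asked for, a point or a joint stands for the part that bears it (a point fixed in the world has none). Each returns a list of dicts, best first, with "score" (0 to 1); they miss things now and then, are a little off and sometimes report something else, mostly with a low value. They report only what shows in the picture. A call takes as long as a camera call.
- arm.masks_of(camera, label): "pixels" (400x640 bool, what is visible of it) and "rect" ([left, top, right, bottom] in pixels, round what is visible of it).
The state is a dict: "clock": time; "joint_positions": joint angles; "joint_velocities": joint speeds; "joint_efforts": joint torques, N m; "position": TCP position; "tcp_rot": TCP orientation; "force": force on the tool from outside, world axes, zero at the start; "moment": the same for the moment, N m; "opening": finger opening in m; "gripper_force": force on a finger pad.
Only numpy, scipy, OpenCV 4.12 (cv2) and the standard library are available. Lean on these libraries where they do the work, as an engineer would, in place of code of your own. Each camera call takes 0.05 s, during which the arm holds its last target. There are 200 camera calls.

## Working session

There is one attempt and no reset: what is moved stays moved. The work goes in short steps, Python scripts to look and compute and a tool call to move; the robot and the scene stay as the last step left them, time stands still between calls to the robot, and variables do not carry over. Pictures are saved under pics/ and viewed, at most 14 in all, crops included, and the job is handed in when it is done.

Besides the shell and the picture viewer there is one more tool, called after "Emit:" by a JSON object that holds its "method" and its "body", one argument or row to a line. play_rows: Moves the arm, as the interface text tells. Its arguments: {"type":"object","properties":{"steps":{"type":"array"},"grip_force":{"type":"number"}},"required":["steps"]}

```bash
ls; mkdir -p pics; cat > h.py <<'E'
from cell import arm
import numpy as np, cv2
def snap(n,f=None):
    im=arm.snapshot(n)
    if f: cv2.imwrite('pics/'+f,im[:,:,::-1])
    return im
def px2w(n,uv,z,C=None):
    C=C or arm.calibration(n); K=np.array(C['K']);R=np.array(C['R']);t=np.array(C['t'])
    uv=np.atleast_2d(uv).astype(float)
    if n=='wrist':
        d=(uv-K[:2,2])/[K[0,0],K[1,1]]; r=np.linalg.norm(d,axis=1)+1e-9
        ray=np.c_[d*(np.sin(r)/r)[:,None],np.cos(r)]
    else: ray=np.c_[(uv-K[:2,2])/[K[0,0],K[1,1]],np.ones(len(uv))]
    c=-R.T@t; w=ray@R
    return c+w*((z-c[2])/w[:,2])[:,None]
def w2px(n,X,C=None):
    C=C or arm.calibration(n); K=np.array(C['K']);R=np.array(C['R']);t=np.array(C['t'])
    p=np.atleast_2d(X)@R.T+t
    if n=='wrist':
        q=np.linalg.norm(p[:,:2],axis=1)+1e-9; th=np.arctan2(q,p[:,2]); d=p[:,:2]/q[:,None]*th[:,None]
    else: d=p[:,:2]/p[:,2:]
    return d*[K[0,0],K[1,1]]+K[:2,2]
E
python3 - <<'E'
from h import *
s=arm.state(); print({k:np.round(v,3) for k,v in s.items()})
for n in ['scene','top']:
    snap(n,n+'0.png'); C=arm.calibration(n); R=np.array(C['R']);print(n,np.round(C['K'],1).tolist(),(-R.T@C['t']).round(3),R[2].round(2))
for l in ['vise','vise_jaw','vise_crank','pan','block','scraper']+['offcut%d'%i for i in range(1,6)]+['blank1','blank2','blank3','oil_can','mug','screw_jar']:
    for m in arm.masks_of('top',l)[:4]:
        if m['score']>.2:
            p=m['pixels']; ys,xs=np.nonzero(p); print(l,round(m['score'],2),np.round(m['rect']).tolist(),p.sum(),px2w('top',[[xs.mean(),ys.mean()]],0.02).round(3)[0].tolist())
E
```

```text
pics
{'clock': np.float64(0.0), 'joint_positions': array([-1.251,  0.322, -0.07 ,  1.452,  0.023,  1.371, -0.057]), 'joint_velocities': array([ 0.   , -0.001,  0.   , -0.001,  0.   , -0.   ,  0.001]), 'joint_efforts': array([-0.0000e+00, -4.9358e+01, -3.8200e-01, -3.1434e+01,  1.3000e-02,
        1.1000e-02,  0.0000e+00]), 'position': array([0.196, 0.619, 0.252]), 'tcp_rot': array([-4.780e-01, -3.105e+00,  3.000e-03]), 'force': array([-1.301, -0.221,  0.063]), 'moment': array([ 0.014, -0.013, -0.037]), 'gripper_force': np.float64(0.0), 'opening': np.float64(0.086)}
scene [[448.2, 0.0, 316.8], [0.0, 448.2, 196.9], [0.0, 0.0, 1.0]] [ 0.047 -0.187  0.64 ] [ 0.51  0.58 -0.63]
top [[379.9, 0.0, 317.8], [0.0, 379.9, 201.8], [0.0, 0.0, 1.0]] [0.417 0.313 0.996] [ 0.1   0.01 -0.99]
vise 0.61 [348.0, 136.0, 445.0, 201.0] 2562 [0.612, 0.099, 0.02]
vise_jaw 0.86 [391.0, 148.0, 408.0, 174.0] 299 [0.62, 0.109, 0.02]
vise_crank 0.74 [350.0, 156.0, 376.0, 172.0] 248 [0.619, 0.202, 0.02]
pan 0.78 [206.0, 175.0, 291.0, 244.0] 4464 [0.504, 0.493, 0.02]
block 0.84 [300.0, 242.0, 336.0, 273.0] 710 [0.38
[... 762 characters left out ...]
 379.0, 235.0] 203 [0.435, 0.201, 0.02]
blank1 0.45 [361.0, 247.0, 384.0, 257.0] 232 [0.387, 0.191, 0.02]
blank2 0.54 [251.0, 141.0, 282.0, 167.0] 677 [0.651, 0.459, 0.02]
blank2 0.49 [356.0, 229.0, 379.0, 235.0] 203 [0.435, 0.201, 0.02]
blank2 0.45 [361.0, 247.0, 384.0, 257.0] 232 [0.387, 0.191, 0.02]
blank3 0.54 [251.0, 141.0, 282.0, 167.0] 677 [0.651, 0.459, 0.02]
blank3 0.49 [356.0, 229.0, 379.0, 235.0] 203 [0.435, 0.201, 0.02]
blank3 0.45 [361.0, 247.0, 384.0, 257.0] 232 [0.387, 0.191, 0.02]
oil_can 0.8 [252.0, 137.0, 281.0, 166.0] 701 [0.651, 0.459, 0.02]
mug 0.84 [218.0, 261.0, 260.0, 293.0] 1087 [0.336, 0.533, 0.02]
screw_jar 0.95 [293.0, 138.0, 319.0, 173.0] 691 [0.642, 0.357, 0.02]
```

```bash
python3 - <<'E'
import cv2
a=cv2.imread('pics/top0.png')[120:310,190:460]; cv2.imwrite('pics/t1.png',cv2.resize(a,None,fx=2.95,fy=2.95,interpolation=cv2.INTER_CUBIC))
E
```

```text
(no output)
```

View pics/t1.png

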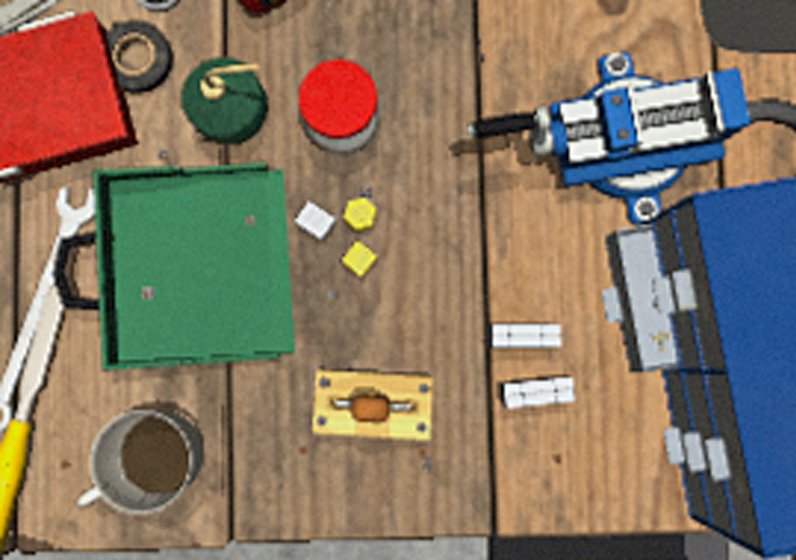

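View pics/scene0.png

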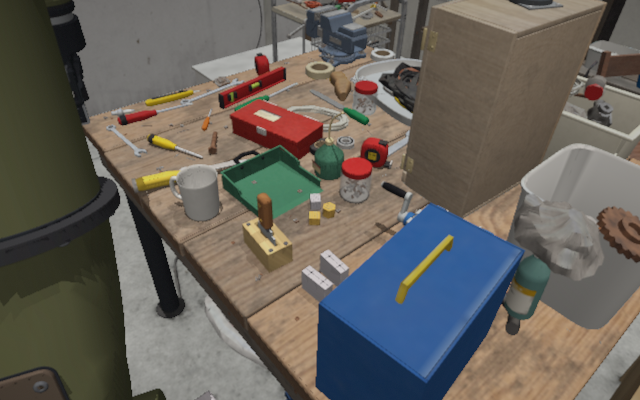

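Top crop: three offcuts, white (314,220), hex (360,213) and square brass (358,258). They sit before the pan mouth, which faces right (−y). The scraper stands in its block at (372,405), with two blanks at (527,335) and (538,392). The vise's crank end points towards +y. I'll move in for a closer wrist view.

Emit:
{"method": "play_rows", "body": {
  "steps": [
    [0, 0, 0, 0.04, -0.04, 0.02, 1],
    [0, 0, 0, 0.08, -0.08, 0.05, 1],
    [0, 0, 0, 0.12, -0.12, 0.07, 1],
    [0, 0, 0, 0.16, -0.16, 0.09, 1],
    [0, 0, 0, 0.2, -0.2, 0.1, 1],
    [0, 0, 0, 0.23, -0.24, 0.1, 1],
    [0, 0, 0, 0.25, -0.28, 0.1, 1],
    [0, 0, 0, 0.25, -0.31, 0.1, 1],
    [0, 0, 0, 0.25, -0.31, 0.1, 1],
    [0, 0, 0, 0.25, -0.31, 0.1, 1]
  ]
}}

```text
clock: 1.95
position: [0.4481, 0.3055, 0.3543]
tcp_rot: [0.49, 3.101, 0.0]
force: [0.2, -1.2, 0.8]
opening: 0.0851
gripper_force: 0.0
```

```bash
python3 - <<'E'
from h import *
s=arm.state(); print(s['clock'],s['position'].round(3),s['tcp_rot'].round(3))
C=arm.calibration('wrist'); R=np.array(C['R']);print(np.round(C['K'],1).tolist(),(-R.T@C['t']).round(3),R.round(2).tolist())
snap('wrist','w1.png')
for l in ['vise','vise_jaw','vise_crank','pan','block','scraper','offcut1','blank1']:
    for m in arm.masks_of('wrist',l)[:4]:
        if m['score']>.2:
            p=m['pixels']; ys,xs=np.nonzero(p); print(l,round(m['score'],2),np.round(m['rect']).tolist(),p.sum(),px2w('wrist',[[xs.mean(),ys.mean()]],0.02).round(3)[0].tolist())
E
```

```text
1.95 [0.448 0.305 0.354] [0.49  3.101 0.   ]
[[309.7, 0.0, 317.9], [0.0, 309.7, 195.0], [0.0, 0.0, 1.0]] [0.372 0.331 0.474] [[0.31, 0.95, 0.0], [0.9, -0.29, 0.31], [0.3, -0.1, -0.95]]
vise 0.88 [206.0, 236.0, 314.0, 315.0] 3180 [0.618, 0.139, 0.02]
vise_jaw 0.71 [228.0, 277.0, 256.0, 310.0] 539 [0.659, 0.096, 0.02]
vise_crank 0.64 [270.0, 264.0, 313.0, 297.0] 696 [0.647, 0.191, 0.02]
pan 0.97 [377.0, 86.0, 506.0, 217.0] 11461 [0.493, 0.496, 0.02]
block 0.64 [228.0, 274.0, 256.0, 313.0] 561 [0.657, 0.097, 0.02]
block 0.63 [283.0, 75.0, 359.0, 128.0] 2246 [0.375, 0.34, 0.02]
scraper 0.89 [299.0, 91.0, 341.0, 110.0] 554 [0.376, 0.341, 0.02]
offcut1 0.81 [371.0, 181.0, 393.0, 200.0] 353 [0.532, 0.388, 0.02]
offcut1 0.67 [340.0, 168.0, 361.0, 184.0] 263 [0.498, 0.35, 0.02]
offcut1 0.52 [349.0, 190.0, 367.0, 209.0] 294 [0.537, 0.348, 0.02]
blank1 0.67 [226.0, 154.0, 271.0, 176.0] 727 [0.432, 0.208, 0.02]
blank1 0.66 [210.0, 120.0, 253.0, 152.0] 580 [0.384, 0.197, 0.02]
```

View pics/w1.png

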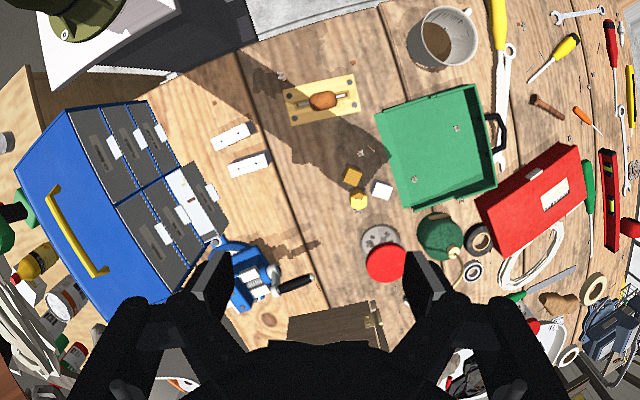

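Wrist view: the scraper handle is at (322,100) and the offcuts at (353,176), (359,200), (382,190). The blanks are at (233,136) and (249,165), and the vise is partly behind the left finger. Next I'll fit known shapes to the masks to get poses.

```bash
cat >> h.py <<'E'
from scipy.optimize import minimize
def box(x0,x1,y0,y1,z0,z1): return np.array([[x,y,z] for x in (x0,x1) for y in (y0,y1) for z in (z0,z1)])/1000.
PAN=[box(-87,74,-84,84,0,2),box(72,74,-84,84,0,44),box(0,74,82,84,0,36),box(0,74,-84,-82,0,36),box(-68,0,82,84,0,20),box(-68,0,-84,-82,0,20)]
BLOCK=[box(-26,26,-49,49,0,48)]
SCR=[box(-10,10,-15,15,61,131),box(-1.5,1.5,-31,31,40,50)]
BLANK=[box(-10,10,-29,29,0,46)]
OFF={1:[box(-14,14,-11,11,0,24)],2:[box(-11,11,-16,16,0,20)],5:[box(-11.5,11.5,-11.5,11.5,0,19)]}
OFF[3]=[np.array([[.0145*np.cos(a),.0145*np.sin(a),z] for a in np.arange(6)*np.pi/3 for z in (0,.022)])]
OFF[4]=[np.array([[.0135*np.cos(a),.0135*np.sin(a),z] for a in np.arange(16)*np.pi/8 for z in (0,.021)])]
def render(cam,C,model,p,z0=0.,S=4,win=None):
    x0,y0,w,h=win; im=np.zeros((h*S,w*S),np.uint8); c,s=np.cos(p[2]),np.sin(p[2])
    for m in model:
        X=np.c_[m[:,0]*c-m[:,1]*s+p[0],m[:,0]*s+m[:,1]*c+p[1],m[:,2]+z0]
        q=((w2px(cam,X,C)-[x0,y0]+.5)*S*16).astype(np.float32)
        cv2.fillConvexPoly(im,cv2.convexHull(q).astype(np.int32),255,shift=4)
    return cv2.resize(im,(w,h),interpolation=cv2.INTER_AREA)/255.
def fit(cam,C,mask,model,p0,z0=0.,yaws=(0,)):
    ys,xs=np.nonzero(mask); win=(xs.min()-10,ys.min()-10,np.ptp(xs)+21,np.ptp(ys)+21)
    M=np.zeros((win[3],win[2])); M[ys-win[1],xs-win[0]]=1
    M=cv2.GaussianBlur(M,(0,0),.7)
    def f(p): return np.abs(cv2.GaussianBlur(render(cam,C,model,p,z0,win=win),(0,0),.7)-M).sum()/M.sum()
    best=None
    for y in yaws:
        a=np.array([p0[0],p0[1],p0[2]+y]); sim=np.vstack([a,a+[.008,0,0],a+[0,.008,0],a+[0,0,.25]])
        r=minimize(f,a,method='Nelder-Mead',options=dict(initial_simplex=sim,xatol=1e-4,fatol=1e-4,maxiter=150))
        if best is None or r.fun<best.fun: best=r
    return best.x,best.fun
def masks(cam,l,th=.3): return [m for m in arm.masks_of(cam,l) if m['score']>th]
E
python3 - <<'E'
from h import *
for cam in ['wrist','top']:
    snap(cam); C=arm.calibration(cam)
    def show(l,mod,m,z0,yaw0,yaws=(-.1,.1),zc=.02):
        ys,xs=np.nonzero(m); p=px2w(cam,[[xs.mean(),ys.mean()]],zc,C)[0]
        x,f=fit(cam,C,m,mod,[p[0],p[1],yaw0],z0,yaws); print(cam,l,x.round(4),'err',round(f,2))
    for m in masks(cam,'pan')[:1]: show('pan',PAN,m['pixels'],0,np.pi/2)
    sc=masks(cam,'scraper')[:1]
    for m in sc: show('scraper',SCR,m['pixels'],.008,0,zc=.1)
    for m in masks(cam,'block'):
        ys,xs=np.nonzero(m['pixels']); p=px2w(cam,[[xs.mean(),ys.mean()]],.04,C)[0]
        if abs(p[0]-.375)<.04:
            q=m['pixels'].copy()
            for k in sc: q|=k['pixels']
            show('block',BLOCK+[k+[0,0,.008] for k in SCR],q,0,0); break
    for m in masks(cam,'blank1'):
        if m['rect'][0]<300 and cam=='top': continue
        show('blank',BLANK,m['pixels'],0,0)
    for m in masks(cam,'offcut1'):
        for k in OFF: show('off%d'%k,OFF[k],m['pixels'],0,0,(0,.5,1,1.5) if k!=4 else (0,),.01)
C=arm.calibration('scene'); print('cab',px2w('scene',[[406,187],[489,212],[405,180]],0,C).round(3).tolist())
E
```

```text
wrist scraper [ 0.3782  0.3334 -0.0487] err 0.31
wrist block [ 0.3783  0.3342 -0.0808] err 0.04
wrist blank [0.3852 0.1942 0.0768] err 0.12
wrist blank [ 0.4334  0.2032 -0.0297] err 0.05
wrist off1 [0.5395 0.3809 0.8965] err 0.08
wrist off2 [0.5407 0.3813 2.4518] err 0.14
wrist off5 [0.5403 0.3809 0.8858] err 0.17
wrist off3 [0.5399 0.3813 0.6502] err 0.21
wrist off4 [0.5398 0.381  0.2371] err 0.23
wrist off1 [0.5439 0.3421 1.6778] err 0.23
wrist off2 [0.5442 0.3419 1.2637] err 0.34
wrist off5 [0.5445 0.3418 1.2923] err 0.14
wrist off3 [ 0.5436  0.3417 -0.3445] err 0.06
wrist off4 [0.5439 0.3419 0.2419] err 0.07
wrist off1 [0.5037 0.3423 0.8982] err 0.19
wrist off2 [0.5042 0.3434 0.7571] err 0.32
wrist off5 [0.5049 0.3428 0.8557] err 0.07
wrist off3 [0.5043 0.3432 1.5183] err 0.14
wrist off4 [0.5045 0.3428 0.1124] err 0.15
top pan [0.5049 0.5307 1.5744] err 0.57
cab [[0.749, 0.3, 0.0], [0.824, 0.126, 0.0], [0.768, 0.32, 0.0]]
```

```bash
cat >> h.py <<'E'
def centroid(cam,m,z,C=None):
    ys,xs=np.nonzero(m); return px2w(cam,[[xs.mean(),ys.mean()]],z,C)[0]
def show(cam,C,l,mod,m,z0,yaw0,yaws=(-.1,.1),zc=.02):
    p=centroid(cam,m,zc,C); x,f=fit(cam,C,m,mod,[p[0],p[1],yaw0],z0,yaws); print(cam,l,x.round(4),'err',round(f,2)); return x
E
python3 - <<'E'
from h import *
for cam in ['wrist','top']:
    snap(cam); C=arm.calibration(cam)
    for m in masks(cam,'pan')[:2]: show(cam,C,'pan',PAN,m['pixels'],0,np.pi/2)
    for m in masks(cam,'blank1'):
        if abs(centroid(cam,m['pixels'],.02,C)[1]-.2)<.05: show(cam,C,'blank',BLANK,m['pixels'],0,0)
    for m in masks(cam,'block'):
        if abs(centroid(cam,m['pixels'],.02,C)[0]-.38)<.05: show(cam,C,'block',BLOCK+[k+[0,0,.008] for k in SCR],m['pixels'],0,0)
    for m in masks(cam,'vise')+masks(cam,'vise_jaw')+masks(cam,'vise_crank'):print(cam,'vise',m['score'],m['rect'],centroid(cam,m['pixels'],.1,C).round(3))
E
```

```text
wrist pan [0.5024 0.495  1.6074] err 0.06
wrist blank [0.3851 0.1938 0.0915] err 0.05
wrist blank [ 0.433   0.2039 -0.0135] err 0.05
wrist block [ 0.378   0.3342 -0.0825] err 0.26
wrist vise 0.69 [204.5, 241.6, 310.7, 314.7] [0.577 0.17  0.1  ]
wrist vise 0.96 [228.9, 282.0, 253.6, 313.9] [0.613 0.131 0.1  ]
wrist vise 0.68 [265.7, 265.9, 309.1, 299.0] [0.601 0.209 0.1  ]
top pan [0.5028 0.5275 1.6076] err 0.64
top vise 0.6 [392.4, 149.8, 407.7, 175.2] [0.604 0.127 0.1  ]
top vise 0.47 [290.6, 139.5, 315.5, 165.4] [0.638 0.361 0.1  ]
```

Emit:
{"method": "play_rows", "body": {
  "steps": [
    [0, 0, -0.15, -0.02, 0.01, -0.03, 1],
    [0, 0, -0.3, -0.04, 0.02, -0.06, 1],
    [0, 0, -0.45, -0.06, 0.028, -0.09, 1],
    [0, 0, -0.6, -0.07, 0.0285, -0.11, 1],
    [0, 0, -0.75, -0.07, 0.0285, -0.13, 1],
    [0, 0, -0.9, -0.07, 0.0285, -0.154, 1],
    [0, 0, -1.05, -0.07, 0.0285, -0.154, 1],
    [0, 0, -1.2, -0.07, 0.0285, -0.154, 1],
    [0, 0, -1.34, -0.07, 0.0285, -0.154, 1],
    [0, 0, -1.34, -0.07, 0.0285, -0.154, 1],
    [0, 0, -1.34, -0.07, 0.0285, -0.154, 1]
  ]
}}

```text
clock: 4.8
position: [0.3757, 0.3384, 0.1994]
tcp_rot: [2.3, 2.14, 0.0]
force: [-0.7, -0.3, 0.7]
opening: 0.0852
gripper_force: 0.0
```

```bash
cat >> h.py <<'E'
from scipy.spatial.transform import Rotation as Rot
def st():
    s=arm.state(); R=Rot.from_rotvec(s['tcp_rot']).as_matrix(); print('t',round(float(s['clock']),2),'pos',s['position'].round(4),'yang',round(float(np.arctan2(R[1,1],R[0,1])),4),'zdir',R[:,2].round(3),'F',s['force'].round(1),'op',round(float(s['opening']),4),'q',s['joint_positions'].round(2)); return s
E
python3 - <<'E'
from h import *
st(); cam='wrist'; snap(cam,'w2.png'); C=arm.calibration(cam)
sc=masks(cam,'scraper')[:1]
for m in sc: show(cam,C,'scraper',SCR,m['pixels'],.008,-.08,zc=.1)
for m in masks(cam,'block')[:1]:
    q=m['pixels'].copy()
    for k in sc: q|=k['pixels']
    show(cam,C,'block',BLOCK+[k+[0,0,.008] for k in SCR],q,0,-.08,zc=.05)
E
```

```text
t 4.8 pos [0.3757 0.3384 0.1994] yang -0.0717 zdir [ 0.  0. -1.] F [-0.7 -0.3  0.7] op 0.0852 q [-0.92  0.05  0.14  1.88 -0.01  1.21 -0.85]
wrist scraper [ 0.3784  0.3374 -0.0856] err 0.27
wrist block [ 1.0083 -0.3397  1.5462] err 1.0
```

View pics/w2.png

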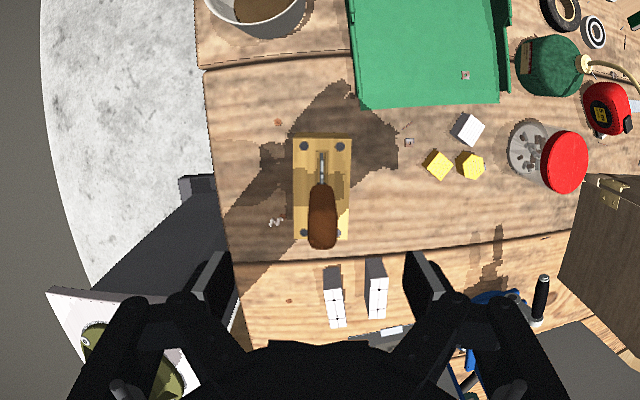

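```bash
python3 - <<'E'
from h import *
C=arm.calibration('wrist')
im=cv2.imread('pics/w2.png'); hsv=cv2.cvtColor(im,cv2.COLOR_BGR2HSV)
print(px2w('wrist',[[294,138],[351,138],[350,240],[294,240]],.048,C).round(4).tolist())
def P(x,y,yaw,pts): c,s=np.cos(yaw),np.sin(yaw); pts=np.array(pts)/1000.; return w2px('wrist',np.c_[pts[:,0]*c-pts[:,1]*s+x,pts[:,0]*s+pts[:,1]*c+y,pts[:,2]],C)
q=P(.378,.334,-.082,[[-26,-49,48],[26,-49,48],[26,49,48],[-26,49,48],[0,-31,58],[0,31,58],[0,0,139],[-10,15,139],[10,15,139],[-10,-15,139],[10,-15,139]]);print(q.round(0).tolist())
big=cv2.resize(im[120:260,270:380],None,fx=4,fy=4,interpolation=cv2.INTER_CUBIC)
cv2.polylines(big,[((q[:4]-[270,120]+.5)*4).astype(np.int32)],True,(255,0,0),1)
for a in q[4:]: cv2.circle(big,tuple(((a-[270,120]+.5)*4).astype(int)),3,(255,0,255),1)
cv2.imwrite('pics/w2b.png',big)
E
```

```text
[[0.3584, 0.385, 0.048], [0.4086, 0.3814, 0.048], [0.4036, 0.2822, 0.048], [0.3489, 0.2863, 0.048]]
[[293.0, 239.0], [346.0, 239.0], [350.0, 139.0], [291.0, 138.0], [320.0, 227.0], [321.0, 161.0], [321.0, 234.0], [306.0, 212.0], [338.0, 212.0], [306.0, 254.0], [336.0, 254.0]]
```

View pics/w2b.png

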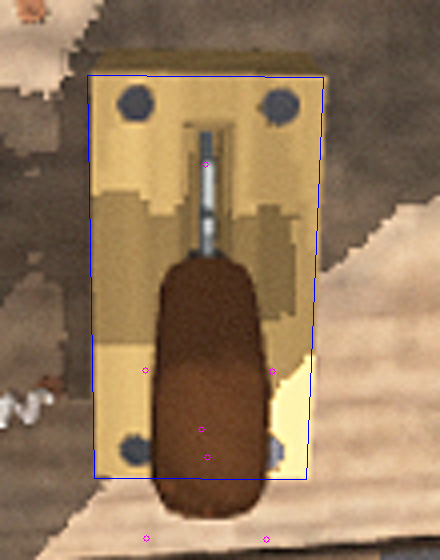

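The overlay matches the block and blade to about 1 mm. The handle is ready to grasp.

Emit:
{"method": "play_rows", "body": {
  "steps": [
    [0, 0, -0.008, 0.003, -0.0045, -0.03, 1],
    [0, 0, -0.008, 0.003, -0.0045, -0.06, 1],
    [0, 0, -0.008, 0.003, -0.0045, -0.085, 1],
    [0, 0, -0.008, 0.003, -0.0045, -0.092, 1],
    [0, 0, -0.008, 0.003, -0.0045, -0.092, 1],
    [0, 0, -0.008, 0.003, -0.0045, -0.092, -1],
    [0, 0, -0.008, 0.003, -0.0045, -0.092, -1],
    [0, 0, -0.008, 0.003, -0.0045, -0.092, -1],
    [0, 0, -0.008, 0.003, -0.0045, -0.092, -1],
    [0, 0, -0.008, 0.003, -0.0045, -0.092, -1],
    [0, 0, -0.008, 0.003, -0.0045, -0.092, -1]
  ],
  "grip_force": 60
}}

```text
clock: 6.05
position: [0.3788, 0.3342, 0.1081]
tcp_rot: [-2.311, -2.127, -0.001]
force: [-0.9, -0.5, 4.7]
opening: 0.0196
gripper_force: 59.0
```

```bash
python3 -c "
from h import *
st()"
```

```text
t 6.05 pos [0.3788 0.3342 0.1081] yang -0.0829 zdir [ 0.     0.001 -1.   ] F [-0.9 -0.5  4.7] op 0.0196 q [-0.91  0.14  0.14  1.98 -0.02  1.02 -0.84]
```

Emit:
{"method": "play_rows", "body": {
  "steps": [
    [0, 0, 0, 0, 0, 0.02, -1],
    [0, 0, 0, 0, 0, 0.05, -1],
    [0, 0, 0, 0, 0, 0.08, -1],
    [0, 0, 0.145, 0.02, -0.01, 0.08, -1],
    [0, 0, 0.29, 0.05, -0.02, 0.08, -1],
    [0, 0, 0.435, 0.08, -0.029, 0.08, -1],
    [0, 0, 0.58, 0.111, -0.029, 0.08, -1],
    [0, 0, 0.725, 0.111, -0.029, 0.08, -1],
    [0, 0, 0.87, 0.111, -0.029, 0.08, -1],
    [0, 0, 1.015, 0.111, -0.029, 0.08, -1],
    [0, 0, 1.16, 0.111, -0.029, 0.08, -1],
    [0, 0, 1.305, 0.111, -0.029, 0.08, -1]
  ]
}}

```text
clock: 7.25
position: [0.4894, 0.3045, 0.1865]
tcp_rot: [-0.536, -3.095, 0.002]
force: [-0.7, 0.1, -1.7]
opening: 0.0192
gripper_force: 59.2
```

Emit:
{"method": "play_rows", "body": {
  "steps": [
    [0, 0, 0.145, 0, 0, 0, -1],
    [0, 0, 0.29, 0, 0, -0.02, -1],
    [0, 0, 0.385, 0, 0, -0.05, -1],
    [0, 0, 0.385, 0, 0, -0.07, -1],
    [0, 0, 0.385, 0, 0, -0.07, -1],
    [0, 0, 0.385, 0, 0, -0.07, -1]
  ]
}}

```text
clock: 7.85
position: [0.4896, 0.3047, 0.1172]
tcp_rot: [0.056, -3.14, 0.001]
force: [0.2, 0.8, -1.5]
opening: 0.0193
gripper_force: 59.2
```

```bash
python3 - <<'E'
from h import *
st(); cam='wrist'; snap(cam,'w3.png'); C=arm.calibration(cam)
for m in masks(cam,'offcut1'):
    print(m['score'],centroid(cam,m['pixels'],.012,C).round(3))
E
```

```text
t 7.85 pos [0.4896 0.3047 0.1172] yang 1.6067 zdir [-0.001 -0.001 -1.   ] F [ 0.2  0.8 -1.5] op 0.0193 q [-0.68  0.27  0.09  1.8  -0.03  1.07  1.03]
0.79 [0.538 0.35  0.012]
0.61 [0.541 0.383 0.012]
0.58 [0.506 0.344 0.012]
```

View pics/w3.png

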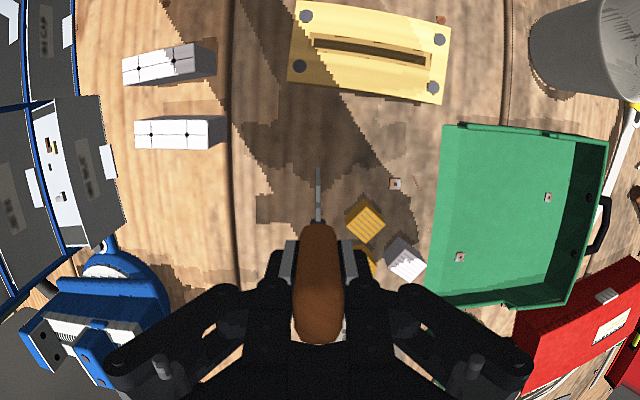

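The view shows the blade at (318,195) just behind the brass square (365,222). The white offcut is at (406,257), and the hex is hidden by the fingers. First stroke.

Emit:
{"method": "play_rows", "body": {
  "steps": [
    [0, 0, 0, 0, 0, -0.014, -1],
    [0, 0, 0, 0, 0.01, -0.014, -1],
    [0, 0, 0, -0.001, 0.03, -0.014, -1],
    [0, 0, 0, -0.002, 0.05, -0.014, -1],
    [0, 0, 0, -0.003, 0.07, -0.014, -1],
    [0, 0, 0, -0.004, 0.09, -0.012, -1],
    [0, 0, 0, -0.004, 0.11, -0.011, -1],
    [0, 0, 0, -0.005, 0.13, -0.011, -1],
    [0, 0, 0, -0.006, 0.15, -0.011, -1],
    [0, 0, 0, -0.007, 0.17, -0.011, -1],
    [0, 0, 0, -0.007, 0.19, -0.011, -1],
    [0, 0, 0, -0.007, 0.19, -0.011, -1]
  ]
}}

```text
clock: 9.15
position: [0.48, 0.5006, 0.1062]
tcp_rot: [0.066, -3.14, -0.005]
force: [-1.5, 0.4, -1.3]
opening: 0.0191
gripper_force: 59.9
```

Emit:
{"method": "play_rows", "body": {
  "steps": [
    [0, 0, 0, 0, -0.005, 0.02, -1],
    [0, 0, 0, 0, -0.01, 0.06, -1],
    [0, 0, 0, 0.02, -0.05, 0.06, -1],
    [0, 0, 0, 0.04, -0.1, 0.06, -1],
    [0, 0, 0, 0.055, -0.15, 0.06, -1],
    [0, 0, 0, 0.058, -0.19, 0.05, -1],
    [0, 0, 0, 0.058, -0.19, 0.015, -1],
    [0, 0, 0, 0.058, -0.19, 0.011, -1],
    [0, 0, 0, 0.058, -0.19, 0.011, -1]
  ]
}}

```text
clock: 10.05
position: [0.5392, 0.306, 0.1165]
tcp_rot: [0.06, -3.138, 0.0]
force: [1.2, 0.4, -0.8]
opening: 0.0194
gripper_force: 59.8
```

```bash
python3 - <<'E'
from h import *
st()
for cam in ['wrist','top']:
  snap(cam,'w4.png'if cam=='wrist' else None); C=arm.calibration(cam)
  for m in masks(cam,'offcut1'):
    print(cam,m['score'],centroid(cam,m['pixels'],.012,C).round(3))
E
```

```text
t 10.05 pos [0.5392 0.306  0.1165] yang 1.6088 zdir [-0.003 -0.    -1.   ] F [ 1.2  0.4 -0.8] op 0.0194 q [-0.64  0.36  0.1   1.69 -0.04  1.1   1.08]
wrist 0.9 [0.546 0.343 0.012]
wrist 0.83 [0.541 0.383 0.012]
wrist 0.58 [0.488 0.52  0.012]
top 0.53 [0.54  0.381 0.012]
top 0.51 [0.489 0.517 0.012]
```

Emit:
{"method": "play_rows", "body": {
  "steps": [
    [0, 0, 0, 0.002, 0, -0.0135, -1],
    [0, 0, 0, 0.002, 0.01, -0.0135, -1],
    [0, 0, 0, 0.001, 0.025, -0.0135, -1],
    [0, 0, 0, 0.001, 0.04, -0.0135, -1],
    [0, 0, 0, 0, 0.055, -0.0135, -1],
    [0, 0, 0, 0, 0.07, -0.0135, -1],
    [0, 0, 0, -0.001, 0.09, -0.012, -1],
    [0, 0, 0, -0.002, 0.11, -0.0105, -1],
    [0, 0, 0, -0.003, 0.13, -0.0105, -1],
    [0, 0, 0, -0.004, 0.15, -0.0105, -1],
    [0, 0, 0, -0.005, 0.17, -0.0105, -1],
    [0, 0, 0, -0.005, 0.185, -0.0105, -1]
  ]
}}

```text
clock: 11.45
position: [0.5349, 0.4923, 0.107]
tcp_rot: [0.059, -3.141, -0.001]
force: [0.8, -0.9, -0.6]
opening: 0.0196
gripper_force: 60.0
```

Emit:
{"method": "play_rows", "body": {
  "steps": [
    [0, 0, 0, 0, 0.004, 0, -1],
    [0, 0, 0, 0, -0.005, 0.02, -1],
    [0, 0, 0, -0.02, -0.03, 0.06, -1],
    [0, 0, -0.15, -0.06, -0.06, 0.07, -1],
    [0, 0, -0.3, -0.09, -0.09, 0.08, -1],
    [0, 0, -0.45, -0.12, -0.12, 0.08, -1],
    [0, 0, -0.6, -0.15, -0.15, 0.08, -1],
    [0, 0, -0.75, -0.157, -0.156, 0.08, -1],
    [0, 0, -0.9, -0.157, -0.156, 0.08, -1],
    [0, 0, -1.05, -0.157, -0.156, 0.08, -1],
    [0, 0, -1.2, -0.157, -0.156, 0.08, -1],
    [0, 0, -1.35, -0.157, -0.156, 0.08, -1]
  ]
}}

```text
clock: 12.65
position: [0.3793, 0.3328, 0.1886]
tcp_rot: [1.928, 2.48, 0.004]
force: [-0.0, 0.0, -2.4]
opening: 0.0192
gripper_force: 60.0
```

```bash
python3 - <<'E'
from h import *
st()
for cam in ['wrist','top']:
  snap(cam,'w5.png'if cam=='wrist' else 't5.png'); C=arm.calibration(cam)
  for m in masks(cam,'offcut1'):
    print(cam,m['score'],centroid(cam,m['pixels'],.012,C).round(3))
E
```

```text
t 12.65 pos [0.3793 0.3328 0.1886] yang 0.2489 zdir [ 0.002  0.002 -1.   ] F [-0.   0.  -2.4] op 0.0192 q [-0.91  0.05  0.15  1.9  -0.01  1.19 -0.52]
wrist 0.91 [0.489 0.518 0.012]
wrist 0.81 [0.534 0.514 0.012]
wrist 0.78 [0.524 0.539 0.012]
top 0.52 [0.523 0.538 0.012]
top 0.41 [0.534 0.514 0.012]
```

View pics/w5.png

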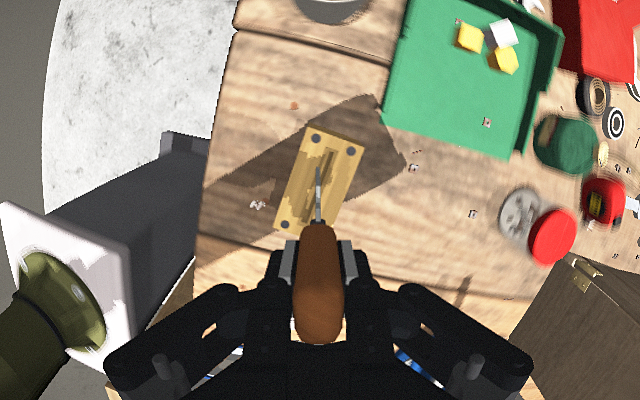

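All three offcuts are inside the pan, at (470,38), (502,32) and (506,60). Next I align the scraper with the slot and check from near.

Emit:
{"method": "play_rows", "body": {
  "steps": [
    [0, 0, -0.15, 0, 0.001, 0, -1],
    [0, 0, -0.3, -0.0005, 0.0014, -0.015, -1],
    [0, 0, -0.332, -0.0005, 0.0014, -0.03, -1],
    [0, 0, -0.332, -0.0005, 0.0014, -0.03, -1],
    [0, 0, -0.332, -0.0005, 0.0014, -0.03, -1],
    [0, 0, -0.332, -0.0005, 0.0014, -0.03, -1]
  ]
}}

```text
clock: 13.45
position: [0.3787, 0.3355, 0.1579]
tcp_rot: [-2.302, -2.138, -0.003]
force: [-0.2, -0.3, -1.0]
opening: 0.0192
gripper_force: 60.0
```

```bash
python3 - <<'E'
from h import *
st(); im=snap('wrist')[:,:,::-1]
cv2.imwrite('pics/w6.png',cv2.resize(im[110:330,230:410],None,fx=2.7,fy=2.7,interpolation=cv2.INTER_CUBIC))
E
```

```text
t 13.45 pos [0.3787 0.3355 0.1579] yang -0.0736 zdir [ 0.001  0.001 -1.   ] F [-0.2 -0.3 -1. ] op 0.0192 q [-0.92  0.08  0.15  1.93 -0.01  1.13 -0.84]
```

View pics/w6.png

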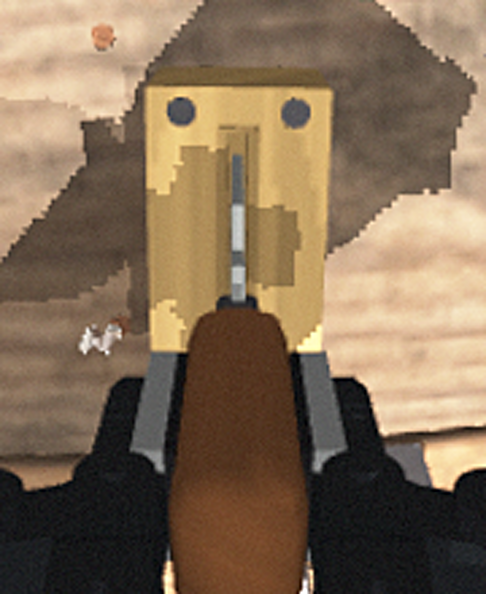

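The blade is centred on the slot, so I insert it.

Emit:
{"method": "play_rows", "body": {
  "steps": [
    [0, 0, -0.009, 0, -0.0013, -0.005, -1],
    [0, 0, -0.009, 0, -0.0013, -0.013, -1],
    [0, 0, -0.009, 0, -0.0013, -0.021, -1],
    [0, 0, -0.009, 0, -0.0013, -0.029, -1],
    [0, 0, -0.009, 0, -0.0013, -0.037, -1],
    [0, 0, -0.009, 0, -0.0013, -0.044, -1],
    [0, 0, -0.009, 0, -0.0013, -0.048, -1],
    [0, 0, -0.009, 0, -0.0013, -0.05, -1],
    [0, 0, -0.009, 0, -0.0013, -0.05, -1]
  ]
}}

```text
clock: 14.4
position: [0.378, 0.3338, 0.108]
tcp_rot: [-2.313, -2.126, 0.002]
force: [-3.7, -4.4, 9.3]
opening: 0.0194
gripper_force: 61.4
```

```bash
python3 -c "
from h import *
st()"
```

```text
t 14.4 pos [0.378  0.3338 0.108 ] yang -0.0841 zdir [-0.001 -0.001 -1.   ] F [-3.7 -4.4  9.3] op 0.0194 q [-0.92  0.14  0.15  1.98 -0.02  1.02 -0.84]
```

Emit:
{"method": "play_rows", "body": {
  "steps": [
    [0, 0, 0, 0, 0, -0.002, -1],
    [0, 0, 0, 0, 0, -0.002, -1],
    [0, 0, 0, 0, 0, 0, 1],
    [0, 0, 0, 0, 0, 0, 1],
    [0, 0, 0, 0, 0, 0, 1],
    [0, 0, 0, 0, 0, 0.04, 1],
    [0, 0, 0, 0, 0, 0.09, 1],
    [0, 0, 0, 0.03, -0.01, 0.14, 1],
    [0, 0, 0.05, 0.07, -0.03, 0.17, 1],
    [0, 0, 0.1, 0.11, -0.05, 0.19, 1],
    [0, 0, 0.15, 0.15, -0.07, 0.19, 1],
    [0, 0, 0.2, 0.19, -0.09, 0.19, 1]
  ]
}}

```text
clock: 15.6
position: [0.5702, 0.2436, 0.2983]
tcp_rot: [2.084, 2.349, 0.005]
force: [0.7, 0.6, 0.5]
opening: 0.0852
gripper_force: 0.0
```

Emit:
{"method": "play_rows", "body": {
  "steps": [
    [0, 0, 0, 0.02, -0.015, 0, 1],
    [0, 0, 0, 0.03, -0.015, 0, 1],
    [0, 0, 0, 0.03, -0.015, 0, 1]
  ]
}}

```text
clock: 15.9
position: [0.5987, 0.2291, 0.2957]
tcp_rot: [-2.09, -2.345, 0.002]
force: [0.4, 0.6, 0.1]
opening: 0.0853
gripper_force: 0.0
```

```bash
python3 - <<'E'
from h import *
st(); cam='wrist'; im=snap(cam,'w7.png'); C=arm.calibration(cam)
np.save('w7C.npy',C,allow_pickle=True)
for l in ['vise','vise_jaw','vise_crank']:
  for m in masks(cam,l)[:1]: print(l,m['score'],np.round(m['rect']),centroid(cam,m['pixels'],.1,C).round(3))
cam='scene'; snap(cam); C=arm.calibration(cam)
for m in masks(cam,'scraper')[:1]: show(cam,C,'scraper',SCR,m['pixels'],.008,-.08,zc=.1)
snap('top'); C=arm.calibration('top')
for m in masks('top','offcut1'): print(centroid('top',m['pixels'],.012,C).round(3))
E
```

```text
t 15.9 pos [0.5987 0.2291 0.2957] yang 0.1149 zdir [-0.001 -0.    -1.   ] F [0.4 0.6 0.1] op 0.0853 q [-0.67  0.29  0.33  1.42 -0.09  1.45 -0.22]
vise 0.59 [259. 157. 367. 331.] [0.604 0.14  0.1  ]
vise_jaw 0.64 [289. 244. 338. 276.] [0.603 0.129 0.1  ]
vise_crank 0.72 [302. 157. 328. 218.] [0.599 0.212 0.1  ]
scene scraper [ 0.379   0.3308 -0.2945] err 0.23
[0.533 0.513 0.012]
[0.489 0.517 0.012]
[0.386 0.192 0.012]
```

View pics/w7.png

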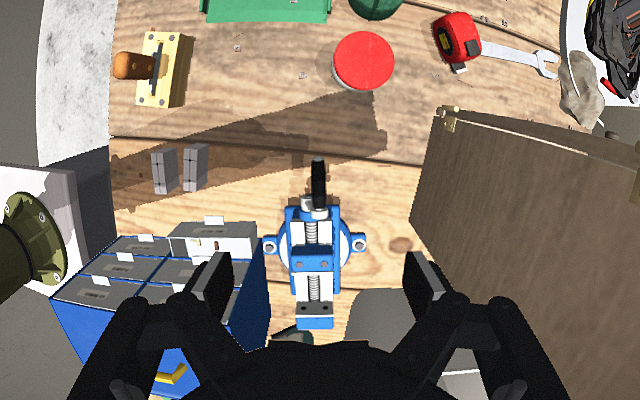

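Scraper home at (150,65). The vise is at (315,250), with its grip at (318,185), moving jaw at (313,260) and fixed jaw at (315,308). I'll zoom in on the vise.

```bash
python3 - <<'E'
import cv2
im=cv2.imread('pics/w7.png')[145:340,245:385]; cv2.imwrite('pics/w7b.png',cv2.resize(im,None,fx=4,fy=3.05,interpolation=cv2.INTER_CUBIC) if 0 else cv2.resize(im,None,fx=3.05,fy=3.05,interpolation=cv2.INTER_CUBIC))
E
```

View pics/w7b.png

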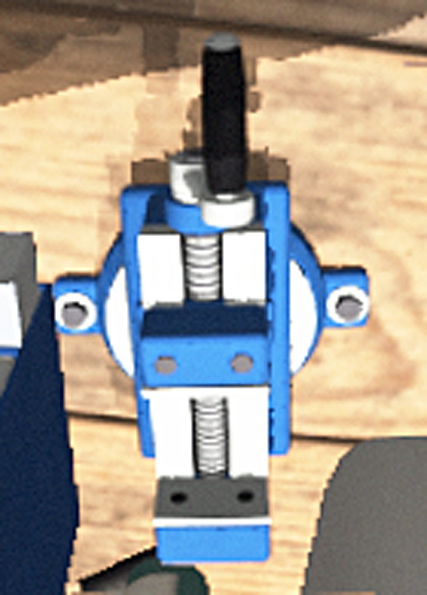

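```bash
python3 - <<'E'
from h import *
C=np.load('w7C.npy',allow_pickle=True).item()
f=lambda pts,z: px2w('wrist',np.array(pts)/3.05+[245-.5,145-.5],z,C)
J=f([[140,388],[268,385]],.116); F=f([[155,520],[270,518]],.116); F2=f([[155,478],[270,477]],.088); B=f([[160,561],[270,556]],.116)
for n,a in zip('J F F2 B'.split(),[J,F,F2,B]): print(n,a.round(4).tolist(),a.mean(0).round(4), 'w',np.linalg.norm(a[1]-a[0]).round(4),'ang',np.arctan2(*(a[1]-a[0])[[1,0]]).round(3))
print('bolts',f([[74,312],[349,306]],.008).round(4).tolist())
d=J.mean(0)-F.mean(0); print('open',np.linalg.norm(d), np.arctan2(-d[1],-d[0]))
for z in (.1,.105,.114): print('grip end',f([[222,40],[228,190]],z).round(4).tolist())
E
```

```text
J [[0.5795, 0.1186, 0.116], [0.6268, 0.1257, 0.116]] [0.6032 0.1221 0.116 ] w 0.0478 ang 0.149
F [[0.5904, 0.0544, 0.116], [0.6367, 0.0612, 0.116]] [0.6135 0.0578 0.116 ] w 0.0468 ang 0.145
F2 [[0.5886, 0.0547, 0.088], [0.6379, 0.0612, 0.088]] [0.6133 0.058  0.088 ] w 0.0496 ang 0.132
B [[0.5943, 0.0314, 0.116], [0.6398, 0.0399, 0.116]] [0.617  0.0357 0.116 ] w 0.0463 ang 0.185
bolts [[0.5406, 0.0889, 0.008], [0.6737, 0.1081, 0.008]]
open 0.06516155455303 -1.4107376807465561
grip end [[0.5951, 0.2488, 0.1], [0.6036, 0.1951, 0.1]]
grip end [[0.595, 0.2498, 0.105], [0.6033, 0.1969, 0.105]]
grip end [[0.5948, 0.2516, 0.114], [0.6029, 0.2002, 0.114]]
```

```bash
python3 - <<'E'
from h import *
C=np.load('w7C.npy',allow_pickle=True).item(); T=arm.calibration('top'); S=arm.calibration('scene')
for z in (0,.05,.1,.15,.2,.25): print(z,'w7',px2w('wrist',[[256,221],[260,240],[268,315]],z,C).round(3)[:,:2].tolist(),'top',px2w('top',[[424,187]],z,T).round(3)[0,:2],'scene topfar',px2w('scene',[[522,250],[430,207]],z,S).round(3)[:,:2].tolist())
E
```

```text
0 w7 [[0.518, 0.125], [0.526, 0.094], [0.544, -0.052]] top [0.552 0.045] scene topfar [[0.775, 0.018], [0.736, 0.219]]
0.05 w7 [[0.527, 0.147], [0.533, 0.12], [0.549, -0.009]] top [0.546 0.058] scene topfar [[0.718, 0.002], [0.682, 0.187]]
0.1 w7 [[0.535, 0.17], [0.541, 0.146], [0.555, 0.035]] top [0.539 0.072] scene topfar [[0.661, -0.014], [0.628, 0.155]]
0.15 w7 [[0.544, 0.192], [0.548, 0.172], [0.56, 0.079]] top [0.532 0.085] scene topfar [[0.604, -0.03], [0.574, 0.124]]
0.2 w7 [[0.552, 0.214], [0.556, 0.198], [0.565, 0.122]] top [0.525 0.099] scene topfar [[0.547, -0.046], [0.52, 0.092]]
0.25 w7 [[0.56, 0.237], [0.563, 0.225], [0.571, 0.166]] top [0.518 0.112] scene topfar [[0.49, -0.062], [0.467, 0.06]]
```

Vise pose: origin about (0.607, 0.1005), y axis at 0.146 rad, opening about 65 mm. That already gives 25 mm of slack for two blanks, so no opening is needed. Next, the first blank.

Emit:
{"method": "play_rows", "body": {
  "steps": [
    [0, 0, 0.145, -0.03, -0.005, -0.01, 1],
    [0, 0, 0.29, -0.06, -0.01, -0.02, 1],
    [0, 0, 0.435, -0.1, -0.015, -0.03, 1],
    [0, 0, 0.58, -0.13, -0.02, -0.04, 1],
    [0, 0, 0.725, -0.1655, -0.0255, -0.06, 1],
    [0, 0, 0.87, -0.1655, -0.0255, -0.08, 1],
    [0, 0, 1.015, -0.1655, -0.0255, -0.1, 1],
    [0, 0, 1.16, -0.1655, -0.0255, -0.126, 1],
    [0, 0, 1.305, -0.1655, -0.0255, -0.126, 1],
    [0, 0, 1.435, -0.1655, -0.0255, -0.126, 1],
    [0, 0, 1.435, -0.1655, -0.0255, -0.126, 1],
    [0, 0, 1.435, -0.1655, -0.0255, -0.126, 1]
  ]
}}

```text
clock: 17.5
position: [0.4327, 0.2036, 0.1712]
tcp_rot: [0.036, 3.141, 0.001]
force: [0.3, -0.6, -0.5]
opening: 0.0852
gripper_force: 0.0
```

```bash
python3 - <<'E'
from h import *
st(); cam='wrist'; snap(cam,'w8.png'); C=arm.calibration(cam)
for m in masks(cam,'blank1')[:3]: print(m['score'],np.round(m['rect'])); show(cam,C,'blank',BLANK,m['pixels'],0,0)
E
```

```text
t 17.5 pos [0.4327 0.2036 0.1712] yang 1.5482 zdir [ 0.001  0.001 -1.   ] F [ 0.3 -0.6 -0.5] op 0.0852 q [-0.72  0.01  0.23  1.98 -0.    1.15  1.06]
0.8 [281. 172. 351. 204.]
wrist blank [ 0.433   0.2032 -0.0231] err 0.07
0.65 [264. 117. 343. 153.]
wrist blank [0.385  0.1943 0.0939] err 0.04
0.34 [481. 165. 618. 303.]
wrist blank [0.4537 0.4175 1.4911] err 0.83
```

Emit:
{"method": "play_rows", "body": {
  "steps": [
    [0, 0, 0, 0.0003, -0.0003, -0.04, 1],
    [0, 0, 0, 0.0003, -0.0003, -0.08, 1],
    [0, 0, 0, 0.0003, -0.0003, -0.12, 1],
    [0, 0, 0, 0.0003, -0.0003, -0.138, 1],
    [0, 0, 0, 0.0003, -0.0003, -0.14, 1],
    [0, 0, 0, 0.0003, -0.0003, -0.14, -1],
    [0, 0, 0, 0.0003, -0.0003, -0.14, -1],
    [0, 0, 0, 0.0003, -0.0003, -0.14, -1],
    [0, 0, 0, 0.0003, -0.0003, -0.14, -1],
    [0, 0, 0, 0.0003, -0.0003, -0.14, -1],
    [0, 0, 0, 0.0003, -0.0003, -0.06, -1],
    [0, 0, 0, 0.0003, -0.0003, 0.01, -1]
  ],
  "grip_force": 50
}}

```text
clock: 18.8
position: [0.4315, 0.2023, 0.1309]
tcp_rot: [-0.031, -3.138, 0.004]
force: [1.9, 0.4, -2.0]
opening: 0.0573
gripper_force: 54.6
```

```bash
python3 - <<'E'
from h import *
st()
o=np.array([.607,.1005]);a=.146
print('ex',np.sin(a),-np.cos(a)); 
for x in (32,11): print(x,(o+x/1000*np.array([np.sin(a),-np.cos(a)])).round(4))
E
```

```text
t 18.8 pos [0.4315 0.2023 0.1309] yang 1.5508 zdir [-0.003 -0.002 -1.   ] F [ 1.9  0.4 -2. ] op 0.0573 q [-0.72  0.05  0.24  2.02 -0.01  1.07  1.07]
ex 0.14548186320527232 -0.9893609187138546
32 [0.6117 0.0688]
11 [0.6086 0.0896]
```

Emit:
{"method": "play_rows", "body": {
  "steps": [
    [0, 0, 0, 0, 0, 0.05, -1],
    [0, 0, -0.12, 0.03, 0, 0.09, -1],
    [0, 0, -0.26, 0.06, 0, 0.09, -1],
    [0, 0, -0.4, 0.09, 0, 0.09, -1],
    [0, 0, -0.54, 0.12, 0, 0.09, -1],
    [0, 0, -0.68, 0.15, 0, 0.09, -1],
    [0, 0, -0.82, 0.17, 0, 0.09, -1],
    [0, 0, -0.96, 0.177, -0.01, 0.09, -1],
    [0, 0, -1.1, 0.177, -0.03, 0.09, -1],
    [0, 0, -1.25, 0.18, -0.06, 0.09, -1],
    [0, 0, -1.405, 0.18, -0.08, 0.08, -1],
    [0, 0, -1.405, 0.18, -0.08, 0.08, -1]
  ]
}}

```text
clock: 20.0
position: [0.6124, 0.1182, 0.2098]
tcp_rot: [2.063, 2.369, -0.005]
force: [0.0, -0.2, -2.3]
opening: 0.0574
gripper_force: 54.8
```

Emit:
{"method": "play_rows", "body": {
  "steps": [
    [0, 0, 0, 0, -0.03, 0, -1],
    [0, 0, 0, 0, -0.053, -0.02, -1],
    [0, 0, 0, 0, -0.053, -0.045, -1],
    [0, 0, 0, 0, -0.053, -0.045, -1],
    [0, 0, 0, 0, -0.053, -0.045, -1]
  ]
}}

```text
clock: 20.5
position: [0.6127, 0.0719, 0.1659]
tcp_rot: [-2.049, -2.38, 0.0]
force: [-0.2, 0.8, -1.1]
opening: 0.0572
gripper_force: 54.7
```

```bash
python3 - <<'E'
from h import *
st(); im=snap('wrist')[:,:,::-1]; np.save('w9C.npy',arm.calibration('wrist'),allow_pickle=True)
cv2.imwrite('pics/w9f.png',im)
cv2.imwrite('pics/w9.png',cv2.resize(im[130:330,220:420],None,fx=3,fy=3,interpolation=cv2.INTER_CUBIC))
E
```

```text
t 20.5 pos [0.6127 0.0719 0.1659] yang 0.1488 zdir [-0.001  0.001 -1.   ] F [-0.2  0.8 -1.1] op 0.0572 q [-0.57  0.33  0.5   1.66 -0.17  1.19  0.12]
```

View pics/w9.png

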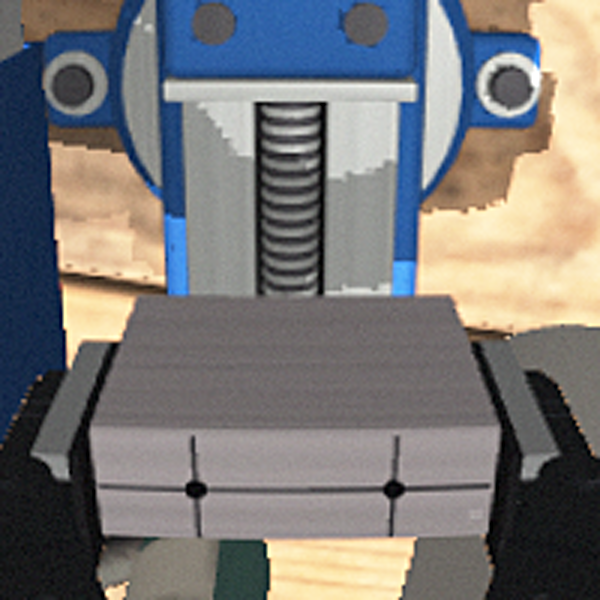

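```bash
python3 - <<'E'
from h import *
C=np.load('w9C.npy',allow_pickle=True).item()
f=lambda pts,z: px2w('wrist',np.array(pts)/3+[220-.5,130-.5],z,C)
o=np.array([.607,.1005]);a=.146;ex=np.array([np.sin(a),-np.cos(a)]);ey=np.array([np.cos(a),np.sin(a)])
for n,p,z in [('jaw',[[165,101],[415,101]],.116),('bolts',[[75,86],[511,86]],.008),('blankbot',[[135,297],[450,297]],.135),('blanktop',[[90,428],[500,428]],.181),('blanktopfar',[[102,537],[492,537]],.181),('bed',[[187,240],[395,240]],.088)]:
    q=f(p,z)[:,:2]; d=q[1]-q[0]; r=q-o; print(n,q.round(4).tolist(),'w',np.linalg.norm(d).round(4),'ang',np.arctan2(d[1],d[0]).round(3),'vise x,y',(r@ex).round(4),(r@ey).round(4))
E
```

```text
jaw [[0.5831, 0.1122], [0.6299, 0.1192]] w 0.0473 ang 0.148 vise x,y [-0.015  -0.0151] [-0.022   0.0253]
bolts [[0.5427, 0.0878], [0.6769, 0.1078]] w 0.1357 ang 0.148 vise x,y [0.0032 0.0029] [-0.0655  0.0702]
blankbot [[0.5834, 0.0799], [0.6399, 0.0883]] w 0.057 ang 0.148 vise x,y [0.0169 0.0168] [-0.0263  0.0307]
blanktop [[0.5842, 0.0811], [0.6395, 0.0893]] w 0.0559 ang 0.147 vise x,y [0.0159 0.0158] [-0.0254  0.0305]
blanktopfar [[0.5867, 0.062], [0.6433, 0.0703]] w 0.0572 ang 0.146 vise x,y [0.0352 0.0352] [-0.0256  0.0315]
bed [[0.5886, 0.0739], [0.636, 0.081]] w 0.0479 ang 0.148 vise x,y [0.0237 0.0236] [-0.022   0.0258]
```

Emit:
{"method": "play_rows", "body": {
  "steps": [
    [0, 0, -0.001, -0.0005, 0, -0.015, -1],
    [0, 0, -0.001, -0.0005, 0, -0.03, -1],
    [0, 0, -0.001, -0.0005, 0, -0.04, -1],
    [0, 0, -0.001, -0.0005, 0, -0.0445, -1],
    [0, 0, -0.001, -0.0005, 0, -0.0455, -1],
    [0, 0, -0.001, -0.0005, 0, -0.0455, -1],
    [0, 0, -0.001, -0.0002, -0.002, -0.0455, -1],
    [0, 0, -0.001, 0.0001, -0.004, -0.0455, -1],
    [0, 0, -0.001, 0.0001, -0.004, -0.0455, -1]
  ]
}}

```text
clock: 21.45
position: [0.6137, 0.0666, 0.1207]
tcp_rot: [2.054, 2.376, 0.002]
force: [-0.6, 2.2, 4.0]
opening: 0.0578
gripper_force: 55.3
```

```bash
python3 -c "
from h import *
st()"
```

```text
t 21.45 pos [0.6137 0.0666 0.1207] yang 0.1451 zdir [ 0.001  0.001 -1.   ] F [-0.6  2.2  4. ] op 0.0578 q [-0.55  0.37  0.49  1.71 -0.19  1.11  0.14]
```

Emit:
{"method": "play_rows", "body": {
  "steps": [
    [0, 0, 0, 0.0002, -0.0015, 0, -1],
    [0, 0, 0, 0.0004, -0.003, 0, -1],
    [0, 0, 0, 0.0004, -0.003, 0, -1]
  ]
}}

```text
clock: 21.75
position: [0.6141, 0.0633, 0.1207]
tcp_rot: [2.054, 2.376, 0.002]
force: [0.3, 2.7, 3.0]
opening: 0.0573
gripper_force: 55.4
```

Emit:
{"method": "play_rows", "body": {
  "steps": [
    [0, 0, 0, 0.0002, -0.0015, 0, -1],
    [0, 0, 0, 0.0004, -0.003, 0, -1],
    [0, 0, 0, 0.0004, -0.003, 0, -1]
  ]
}}

```text
clock: 22.05
position: [0.6141, 0.063, 0.1207]
tcp_rot: [-2.052, -2.377, -0.005]
force: [-0.3, 7.8, 4.2]
opening: 0.0572
gripper_force: 55.5
```

Emit:
{"method": "play_rows", "body": {
  "steps": [
    [0, 0, 0, -0.0003, 0.0022, 0, -1],
    [0, 0, 0, -0.0003, 0.0022, -0.001, -1],
    [0, 0, 0, -0.0003, 0.0022, -0.002, -1],
    [0, 0, 0, -0.0003, 0.0022, -0.002, -1]
  ]
}}

```text
clock: 22.45
position: [0.6141, 0.063, 0.1207]
tcp_rot: [-2.054, -2.377, -0.003]
force: [-4.0, 4.5, 14.5]
opening: 0.0575
gripper_force: 56.8
```

Emit:
{"method": "play_rows", "body": {
  "steps": [
    [0, 0, 0, 0, 0, 0.0018, -1],
    [0, 0, 0, 0, 0, 0.0018, 0.7],
    [0, 0, 0, 0, 0, 0.0018, 0.7],
    [0, 0, 0, 0, 0, 0.0018, 0.7],
    [0, 0, 0, 0, 0, 0.02, 0.7],
    [0, 0, 0, 0, 0, 0.06, 0.7],
    [0, 0, 0, 0, 0.03, 0.09, 0.7],
    [0, 0, 0, 0, 0.07, 0.11, 1],
    [0, 0, 0, 0, 0.07, 0.11, 1]
  ]
}}

```text
clock: 23.35
position: [0.6145, 0.1398, 0.2312]
tcp_rot: [2.045, 2.385, 0.011]
force: [1.1, 1.5, -0.1]
opening: 0.0856
gripper_force: 0.0
```

```bash
python3 - <<'E'
from h import *
st(); im=snap('wrist')[:,:,::-1]; np.save('w10C.npy',arm.calibration('wrist'),allow_pickle=True)
cv2.imwrite('pics/w10.png',cv2.resize(im[130:350,220:420],None,fx=2.7,fy=2.7,interpolation=cv2.INTER_CUBIC))
E
```

```text
t 23.35 pos [0.6145 0.1398 0.2312] yang 0.1535 zdir [ 0.005  0.005 -1.   ] F [ 1.1  1.5 -0.1] op 0.0856 q [-0.65  0.3   0.48  1.56 -0.15  1.31 -0.  ]
```

View pics/w10.png

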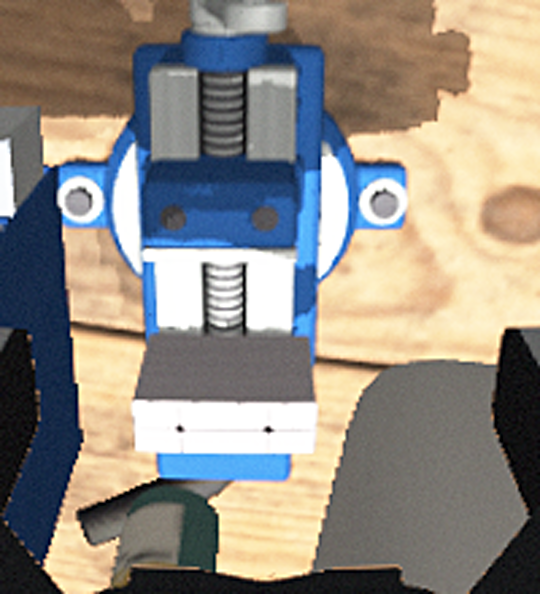

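Blank 1 stands flush against the fixed jaw at crop (225,425) and is centred. Next, the second blank.

Emit:
{"method": "play_rows", "body": {
  "steps": [
    [0, 0, 0.1, -0.01, 0.03, 0.01, 1],
    [0, 0, 0.24, -0.03, 0.05, 0.01, 1],
    [0, 0, 0.38, -0.06, 0.054, 0.01, 1],
    [0, 0, 0.53, -0.1, 0.054, 0, 1],
    [0, 0, 0.68, -0.14, 0.054, -0.01, 1],
    [0, 0, 0.83, -0.17, 0.054, -0.02, 1],
    [0, 0, 0.98, -0.2, 0.054, -0.04, 1],
    [0, 0, 1.13, -0.2295, 0.054, -0.05, 1],
    [0, 0, 1.27, -0.2295, 0.054, -0.06, 1],
    [0, 0, 1.41, -0.2295, 0.054, -0.06, 1],
    [0, 0, 1.515, -0.2295, 0.054, -0.06, 1],
    [0, 0, 1.515, -0.2295, 0.054, -0.06, 1]
  ]
}}

```text
clock: 24.6
position: [0.3839, 0.1848, 0.1674]
tcp_rot: [0.138, -3.137, 0.002]
force: [-0.3, 0.1, -0.6]
opening: 0.0853
gripper_force: 0.0
```

```bash
python3 - <<'E'
from h import *
st(); cam='wrist'; snap(cam); C=arm.calibration(cam)
for m in masks(cam,'blank1')[:2]: print(m['score'],np.round(m['rect'])); show(cam,C,'blank',BLANK,m['pixels'],0,.09)
E
```

```text
t 24.6 pos [0.3839 0.1848 0.1674] yang 1.6587 zdir [-0.001 -0.001 -1.   ] F [-0.3  0.1 -0.6] op 0.0853 q [-0.83 -0.11  0.31  2.09  0.04  1.15  1.11]
0.84 [294. 176. 361. 212.]
wrist blank [0.3859 0.1943 0.0386] err 0.09
```

Emit:
{"method": "play_rows", "body": {
  "steps": [
    [0, 0, -0.004, 0.0014, 0.0095, -0.04, 1],
    [0, 0, -0.004, 0.0014, 0.0095, -0.08, 1],
    [0, 0, -0.004, 0.0014, 0.0095, -0.12, 1],
    [0, 0, -0.004, 0.0014, 0.0095, -0.135, 1],
    [0, 0, -0.004, 0.0014, 0.0095, -0.136, 1],
    [0, 0, -0.004, 0.0014, 0.0095, -0.136, -1],
    [0, 0, -0.004, 0.0014, 0.0095, -0.136, -1],
    [0, 0, -0.004, 0.0014, 0.0095, -0.136, -1],
    [0, 0, -0.004, 0.0014, 0.0095, -0.136, -1],
    [0, 0, -0.004, 0.0014, 0.0095, -0.136, -1],
    [0, 0, -0.004, 0.0014, 0.0095, -0.09, -1],
    [0, 0, -0.004, 0.0014, 0.0095, -0.05, -1]
  ]
}}

```text
clock: 25.9
position: [0.3847, 0.1953, 0.1191]
tcp_rot: [0.133, -3.137, 0.002]
force: [0.2, -0.1, -1.7]
opening: 0.0575
gripper_force: 54.7
```

```bash
python3 -c "
from h import *
st()"
```

```text
t 25.9 pos [0.3847 0.1953 0.1191] yang 1.6557 zdir [-0.002 -0.001 -1.   ] F [ 0.2 -0.1 -1.7] op 0.0575 q [-0.85 -0.04  0.31  2.14  0.01  1.04  1.11]
```

Emit:
{"method": "play_rows", "body": {
  "steps": [
    [0, 0, 0, 0, 0.005, 0.05, -1],
    [0, 0, -0.1, 0.02, 0.005, 0.09, -1],
    [0, 0, -0.25, 0.06, 0.005, 0.1, -1],
    [0, 0, -0.4, 0.1, 0.005, 0.1, -1],
    [0, 0, -0.54, 0.14, 0.005, 0.1, -1],
    [0, 0, -0.68, 0.18, 0.005, 0.1, -1],
    [0, 0, -0.82, 0.21, 0, 0.1, -1],
    [0, 0, -0.96, 0.225, -0.02, 0.1, -1],
    [0, 0, -1.1, 0.226, -0.04, 0.1, -1],
    [0, 0, -1.25, 0.226, -0.06, 0.1, -1],
    [0, 0, -1.4, 0.226, -0.08, 0.09, -1],
    [0, 0, -1.509, 0.226, -0.1, 0.08, -1]
  ]
}}

```text
clock: 27.1
position: [0.6114, 0.0953, 0.1983]
tcp_rot: [-2.059, -2.373, -0.001]
force: [-0.1, 0.5, -2.5]
opening: 0.0571
gripper_force: 54.8
```

Emit:
{"method": "play_rows", "body": {
  "steps": [
    [0, 0, 0, 0, -0.008, -0.01, -1],
    [0, 0, 0, 0, -0.008, -0.02, -1],
    [0, 0, 0, 0, -0.008, -0.02, -1],
    [0, 0, 0, 0, -0.008, -0.02, -1]
  ]
}}

```text
clock: 27.5
position: [0.6113, 0.0897, 0.178]
tcp_rot: [-2.048, -2.381, -0.0]
force: [0.3, 1.1, -1.4]
opening: 0.057
gripper_force: 54.8
```

```bash
python3 -c "
from h import *
st()"
```

```text
t 27.5 pos [0.6113 0.0897 0.178 ] yang 0.1503 zdir [-0.001  0.001 -1.   ] F [ 0.3  1.1 -1.4] op 0.057 q [-0.67  0.33  0.59  1.65 -0.2   1.22  0.11]
```

Emit:
{"method": "play_rows", "body": {
  "steps": [
    [0, 0, -0.003, -0.0012, -0.001, -0.02, -1],
    [0, 0, -0.003, -0.0012, -0.001, -0.04, -1],
    [0, 0, -0.003, -0.0012, -0.001, -0.051, -1],
    [0, 0, -0.003, -0.0012, -0.001, -0.0555, -1],
    [0, 0, -0.003, -0.0012, -0.001, -0.0555, -1],
    [0, 0, -0.003, -0.001, -0.0025, -0.0555, -1],
    [0, 0, -0.003, -0.0008, -0.004, -0.0555, -1],
    [0, 0, -0.003, -0.0008, -0.004, -0.0555, -1]
  ]
}}

```text
clock: 28.3
position: [0.6111, 0.0849, 0.1237]
tcp_rot: [-2.055, -2.376, -0.004]
force: [-0.3, 2.8, 0.9]
opening: 0.0573
gripper_force: 56.5
```

Emit:
{"method": "play_rows", "body": {
  "steps": [
    [0, 0, 0, 0.0002, -0.0015, 0, -1],
    [0, 0, 0, 0.0004, -0.0025, 0, -1],
    [0, 0, 0, 0.0004, -0.0025, 0, -1]
  ]
}}

```text
clock: 28.6
position: [0.611, 0.0846, 0.1236]
tcp_rot: [-2.052, -2.375, -0.005]
force: [-2.3, 7.3, 3.0]
opening: 0.0573
gripper_force: 58.5
```

Emit:
{"method": "play_rows", "body": {
  "steps": [
    [0, 0, 0, -0.0003, 0.002, 0, -1],
    [0, 0, 0, -0.0003, 0.002, -0.001, -1],
    [0, 0, 0, -0.0003, 0.002, -0.002, -1],
    [0, 0, 0, -0.0003, 0.002, -0.003, -1],
    [0, 0, 0, -0.0003, 0.002, -0.003, -1]
  ]
}}

```text
clock: 29.1
position: [0.6109, 0.0847, 0.1219]
tcp_rot: [-2.054, -2.375, -0.003]
force: [-5.6, 5.8, 11.2]
opening: 0.0573
gripper_force: 58.8
```

```bash
python3 -c "
from h import *
st()"
```

```text
t 29.1 pos [0.6109 0.0847 0.1219] yang 0.1446 zdir [ 0.     0.003 -1.   ] F [-5.6  5.8 11.2] op 0.0573 q [-0.65  0.38  0.58  1.71 -0.23  1.12  0.14]
```

Emit:
{"method": "play_rows", "body": {
  "steps": [
    [0, 0, 0, 0, 0, 0.001, -1],
    [0, 0, 0, 0, 0, 0.0015, 0.7],
    [0, 0, 0, 0, 0, 0.0015, 0.7],
    [0, 0, 0, 0, 0, 0.0015, 0.7],
    [0, 0, 0, 0, 0, 0.02, 0.7],
    [0, 0, 0, 0, 0, 0.06, 0.7],
    [0, 0, 0, 0, 0.03, 0.09, 0.7],
    [0, 0, 0, 0, 0.06, 0.12, 1],
    [0, 0, 0, 0, 0.09, 0.13, 1],
    [0, 0, 0, -0.005, 0.12, 0.13, 1],
    [0, 0, 0, -0.005, 0.12, 0.13, 1],
    [0, 0, 0, -0.005, 0.12, 0.13, 1]
  ]
}}

```text
clock: 30.3
position: [0.6057, 0.2033, 0.2492]
tcp_rot: [2.054, 2.376, -0.002]
force: [0.1, -0.6, -0.8]
opening: 0.0855
gripper_force: 0.0
```

```bash
python3 - <<'E'
from h import *
st(); im=snap('wrist')[:,:,::-1]; np.save('w11C.npy',arm.calibration('wrist'),allow_pickle=True)
cv2.imwrite('pics/w11.png',cv2.resize(im[130:330,220:420],None,fx=3,fy=3,interpolation=cv2.INTER_CUBIC))
E
```

```text
t 30.3 pos [0.6057 0.2033 0.2492] yang 0.1452 zdir [-0.    -0.001 -1.   ] F [ 0.1 -0.6 -0.8] op 0.0855 q [-0.81  0.33  0.56  1.51 -0.17  1.36 -0.09]
```

View pics/w11.png

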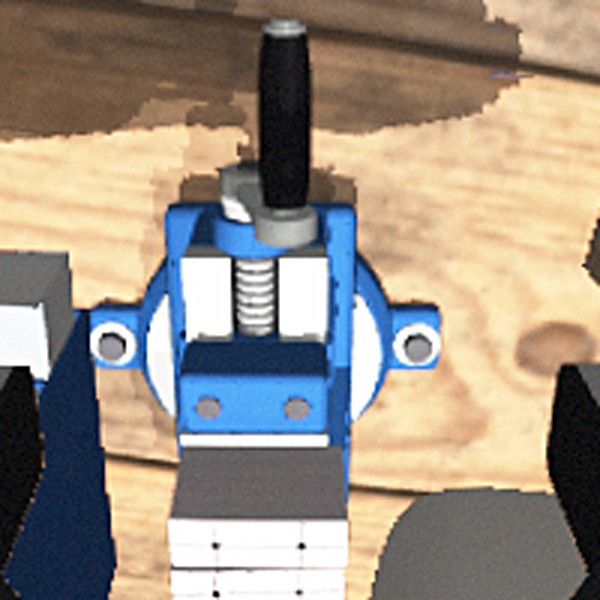

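```bash
python3 - <<'E'
from h import *
C=np.load('w11C.npy',allow_pickle=True).item()
f=lambda pts,z: px2w('wrist',np.array(pts)/3+[220-.5,130-.5],z,C)
a=.146;ex=np.array([np.sin(a),-np.cos(a)]);ey=np.array([np.cos(a),np.sin(a)]); o=np.array([.607,.1005])+.004*ex+.0008*ey
print('o',o, 'nom grip ctr line',(o-.131*ex).round(4))
for n,p,z in [('end',[[262,35],[310,35]],.113),('mid',[[260,110],[313,110]],.113),('near',[[262,195],[312,200]],.113),('bolts',[[112,347],[418,347]],.008),('jaw',[[180,446],[328,446]],.116),('blank2top near',[[170,520],[347,520]],.134),('b2far',[[172,566],[347,566]],.134),('b1 near',[[172,572],[347,572]],.134)]:
    q=f(p,z)[:,:2]; r=q-o; d=q[1]-q[0]; print(n,q.mean(0).round(4),'w',np.linalg.norm(d).round(4),'ang',np.arctan2(d[1],d[0]).round(3),'x',(r@ex).round(4),'y',(r@ey).round(4),(r@ey).mean().round(4))
E
```

```text
o [0.60837342 0.09665894] nom grip ctr line [0.5893 0.2263]
end [0.5977 0.2453] w 0.0133 ang 0.142 x [-0.1487 -0.1486] y [0.0044 0.0178] 0.0111
mid [0.6009 0.2241] w 0.015 ang 0.142 x [-0.1272 -0.1272] y [0.0036 0.0186] 0.0111
near [0.6047 0.1983] w 0.0146 ang 0.038 x [-0.1019 -0.1003] y [0.0039 0.0184] 0.0111
bolts [0.6086 0.0936] w 0.1351 ang 0.146 x [0.0031 0.0031] y [-0.0678  0.0673] -0.0002
jaw [0.6057 0.1136] w 0.0481 ang 0.152 x [-0.017  -0.0173] y [-0.0242  0.0239] -0.0002
blank2top near [0.6098 0.0972] w 0.0562 ang 0.154 x [-0.0001 -0.0005] y [-0.0266  0.0296] 0.0015
b2far [0.6125 0.0776] w 0.0576 ang 0.156 x [0.0197 0.0192] y [-0.0275  0.0301] 0.0013
b1 near [0.6128 0.0749] w 0.0578 ang 0.156 x [0.0224 0.0219] y [-0.0277  0.0302] 0.0013
```

Emit:
{"method": "play_rows", "body": {
  "steps": [
    [0, 0, 0, -0.006, 0.0285, -0.02, 1],
    [0, 0, 0, -0.006, 0.0285, -0.06, 1],
    [0, 0, 0, -0.006, 0.0285, -0.1, 1],
    [0, 0, 0, -0.006, 0.0285, -0.125, 1],
    [0, 0, 0, -0.006, 0.0285, -0.1305, 1],
    [0, 0, 0, -0.006, 0.0285, -0.1305, 1],
    [0, 0, 0, -0.006, 0.0285, -0.1305, -1],
    [0, 0, 0, -0.006, 0.0285, -0.1305, -1],
    [0, 0, 0, -0.006, 0.0285, -0.1305, -1],
    [0, 0, 0, -0.006, 0.0285, -0.1305, -1],
    [0, 0, 0, -0.006, 0.0285, -0.1305, -1],
    [0, 0, 0, -0.006, 0.0285, -0.1305, -1]
  ],
  "grip_force": 35
}}

```text
clock: 31.55
position: [0.5998, 0.2321, 0.1199]
tcp_rot: [-2.056, -2.376, -0.001]
force: [-1.7, -0.7, 4.0]
opening: 0.0141
gripper_force: 34.1
```

```bash
cat > circ.py <<'E'
import sys,numpy as np
a0,step,n=float(sys.argv[1]),float(sys.argv[2]),int(sys.argv[3])
for k in range(1,n+1):
    a=a0+k*step; l=-.042*(np.sin(a)-np.sin(a0)); z=.042*(np.cos(a)-np.cos(a0))
    print([0,0,0,round(l*.9894,4),round(l*.1455,4),round(z,4),-1],end=', ')
print('\nend',a, a%(2*np.pi))
E
python3 -c "
from h import *
st()"; python3 circ.py -.267 .3 12
```

```text
t 31.55 pos [0.5998 0.2321 0.1199] yang 0.1443 zdir [ 0.  0. -1.] F [-1.7 -0.7  4. ] op 0.0141 q [-0.82  0.43  0.52  1.64 -0.23  1.13 -0.1 ]
[0, 0, 0, np.float64(-0.0123), np.float64(-0.0018), np.float64(0.0015), -1], [0, 0, 0, np.float64(-0.0245), np.float64(-0.0036), np.float64(-0.0008), -1], [0, 0, 0, np.float64(-0.0355), np.float64(-0.0052), np.float64(-0.0066), -1], [0, 0, 0, np.float64(-0.0443), np.float64(-0.0065), np.float64(-0.0155), -1], [0, 0, 0, np.float64(-0.0502), np.float64(-0.0074), np.float64(-0.0266), -1], [0, 0, 0, np.float64(-0.0525), np.float64(-0.0077), np.float64(-0.0389), -1], [0, 0, 0, np.float64(-0.0511), np.float64(-0.0075), np.float64(-0.0514), -1], [0, 0, 0, np.float64(-0.0461), np.float64(-0.0068), np.float64(-0.0629), -1], [0, 0, 0, np.float64(-0.038), np.float64(-0.0056), np.float64(-0.0724), -1], [0, 0, 0, np.float64(-0.0275), np.float64(-0.004), np.float64(-0.0791), -1], [0, 0, 0, np.float64(-0.0155), np.float64(-0.0023), np.float64(-0.0823), -1], [0, 0, 0, np.float64(-0.0031), np.float64(-0.0004), np.float64(-0.0817), -1], 
end 3.3329999999999997 3.3329999999999997
```

Emit:
{"method": "play_rows", "body": {
  "steps": [
    [0, 0, 0, -0.0123, -0.0018, 0.0015, -1],
    [0, 0, 0, -0.0245, -0.0036, -0.0008, -1],
    [0, 0, 0, -0.0355, -0.0052, -0.0066, -1]
  ]
}}

```text
clock: 31.85
position: [0.5658, 0.2271, 0.1148]
tcp_rot: [2.055, 2.374, 0.007]
force: [-0.6, -0.9, 5.9]
opening: 0.014
gripper_force: 34.7
```

```bash
python3 -c "
from h import *
st()"; sed -i 's/round(\(l\*[.0-9]*\),4)/float(round(\1,4))/g; s/round(z,4)/float(round(z,4))/' circ.py; python3 circ.py .633 .3 12
```

```text
t 31.85 pos [0.5658 0.2271 0.1148] yang 0.144 zdir [ 0.004  0.002 -1.   ] F [-0.6 -0.9  5.9] op 0.014 q [-0.85  0.36  0.52  1.74 -0.2   1.09 -0.12]
[0, 0, 0, -0.0088, -0.0013, -0.0089, -1], [0, 0, 0, -0.0146, -0.0022, -0.0199, -1], [0, 0, 0, -0.0169, -0.0025, -0.0323, -1], [0, 0, 0, -0.0156, -0.0023, -0.0447, -1], [0, 0, 0, -0.0106, -0.0016, -0.0563, -1], [0, 0, 0, -0.0025, -0.0004, -0.0658, -1], [0, 0, 0, 0.0081, 0.0012, -0.0724, -1], [0, 0, 0, 0.0201, 0.003, -0.0756, -1], [0, 0, 0, 0.0325, 0.0048, -0.0751, -1], [0, 0, 0, 0.0442, 0.0065, -0.0709, -1], [0, 0, 0, 0.0541, 0.008, -0.0634, -1], [0, 0, 0, 0.0615, 0.009, -0.0532, -1], 
end 4.233 4.233
```

Low forces; I continue around.

Emit:
{"method": "play_rows", "body": {
  "steps": [
    [0, 0, 0, -0.0088, -0.0013, -0.0089, -1],
    [0, 0, 0, -0.0146, -0.0022, -0.0199, -1],
    [0, 0, 0, -0.0169, -0.0025, -0.0323, -1],
    [0, 0, 0, -0.0156, -0.0023, -0.0447, -1],
    [0, 0, 0, -0.0106, -0.0016, -0.0563, -1],
    [0, 0, 0, -0.0025, -0.0004, -0.0658, -1]
  ]
}}

```text
clock: 32.45
position: [0.5628, 0.2265, 0.046]
tcp_rot: [2.055, 2.375, 0.001]
force: [0.0, 0.2, 5.7]
opening: 0.0139
gripper_force: 35.0
```

```bash
python3 -c "
from h import *
st()"; python3 circ.py 2.433 .3 12
```

```text
t 32.45 pos [0.5628 0.2265 0.046 ] yang 0.1442 zdir [ 0.001  0.    -1.   ] F [0.  0.2 5.7] op 0.0139 q [-0.83  0.44  0.49  1.79 -0.25  0.97 -0.09]
[0, 0, 0, 0.0105, 0.0015, -0.0067, -1], [0, 0, 0, 0.0225, 0.0033, -0.0099, -1], [0, 0, 0, 0.0349, 0.0051, -0.0093, -1], [0, 0, 0, 0.0467, 0.0069, -0.0051, -1], [0, 0, 0, 0.0566, 0.0083, 0.0024, -1], [0, 0, 0, 0.0639, 0.0094, 0.0125, -1], [0, 0, 0, 0.0679, 0.01, 0.0244, -1], [0, 0, 0, 0.0683, 0.01, 0.0369, -1], [0, 0, 0, 0.065, 0.0096, 0.049, -1], [0, 0, 0, 0.0583, 0.0086, 0.0596, -1], [0, 0, 0, 0.0488, 0.0072, 0.0677, -1], [0, 0, 0, 0.0373, 0.0055, 0.0726, -1], 
end 6.0329999999999995 6.0329999999999995
```

Emit:
{"method": "play_rows", "body": {
  "steps": [
    [0, 0, 0, 0.0105, 0.0015, -0.0067, -1],
    [0, 0, 0, 0.0225, 0.0033, -0.0099, -1],
    [0, 0, 0, 0.0349, 0.0051, -0.0093, -1],
    [0, 0, 0, 0.0467, 0.0069, -0.0051, -1],
    [0, 0, 0, 0.0566, 0.0083, 0.0024, -1],
    [0, 0, 0, 0.0639, 0.0094, 0.0125, -1],
    [0, 0, 0, 0.0679, 0.01, 0.0244, -1],
    [0, 0, 0, 0.0683, 0.01, 0.0369, -1],
    [0, 0, 0, 0.065, 0.0096, 0.049, -1],
    [0, 0, 0, 0.0583, 0.0086, 0.0596, -1],
    [0, 0, 0, 0.0488, 0.0072, 0.0677, -1],
    [0, 0, 0, 0.0373, 0.0055, 0.0726, -1]
  ]
}}

```text
clock: 33.65
position: [0.599, 0.2318, 0.1206]
tcp_rot: [2.055, 2.375, 0.003]
force: [1.6, 2.3, -8.0]
opening: 0.014
gripper_force: 34.2
```

```bash
python3 -c "
from h import *
st()"; python3 circ.py 6.033 .4 12;python3 circ.py 10.833 .3 12
```

```text
t 33.65 pos [0.599  0.2318 0.1206] yang 0.1441 zdir [ 0.002  0.001 -1.   ] F [ 1.6  2.3 -8. ] op 0.014 q [-0.82  0.43  0.51  1.64 -0.23  1.13 -0.1 ]
[0, 0, 0, -0.0165, -0.0024, 0.0008, -1], [0, 0, 0, -0.032, -0.0047, -0.0049, -1], [0, 0, 0, -0.0441, -0.0065, -0.0163, -1], [0, 0, 0, -0.0508, -0.0075, -0.0315, -1], [0, 0, 0, -0.0512, -0.0075, -0.0482, -1], [0, 0, 0, -0.0451, -0.0066, -0.0637, -1], [0, 0, 0, -0.0335, -0.0049, -0.0756, -1], [0, 0, 0, -0.0182, -0.0027, -0.0819, -1], [0, 0, 0, -0.0017, -0.0002, -0.0818, -1], [0, 0, 0, 0.0135, 0.002, -0.0752, -1], [0, 0, 0, 0.0249, 0.0037, -0.0631, -1], [0, 0, 0, 0.0307, 0.0045, -0.0475, -1], 
end 10.833000000000002 4.549814692820416
[0, 0, 0, 0.0002, 0.0, 0.0126, -1], [0, 0, 0, -0.0034, -0.0005, 0.0246, -1], [0, 0, 0, -0.0102, -0.0015, 0.035, -1], [0, 0, 0, -0.0199, -0.0029, 0.043, -1], [0, 0, 0, -0.0314, -0.0046, 0.0477, -1], [0, 0, 0, -0.0438, -0.0064, 0.0487, -1], [0, 0, 0, -0.0559, -0.0082, 0.046, -1], [0, 0, 0, -0.0667, -0.0098, 0.0398, -1], [0, 0, 0, -0.0752, -0.0111, 0.0307, -1], [0, 0, 0, -0.0807, -0.0119, 0.0194, -1], [0, 0, 0, -0.0826, -0.0121, 0.007, -1], [0, 0, 0, -0.0808, -0.0119, -0.0054, -1], 
end 14.433 1.8666293856408274
```

Emit:
{"method": "play_rows", "body": {
  "steps": [
    [0, 0, 0, -0.0165, -0.0024, 0.0008, -1],
    [0, 0, 0, -0.032, -0.0047, -0.0049, -1],
    [0, 0, 0, -0.0441, -0.0065, -0.0163, -1],
    [0, 0, 0, -0.0508, -0.0075, -0.0315, -1],
    [0, 0, 0, -0.0512, -0.0075, -0.0482, -1],
    [0, 0, 0, -0.0451, -0.0066, -0.0637, -1],
    [0, 0, 0, -0.0335, -0.0049, -0.0756, -1],
    [0, 0, 0, -0.0182, -0.0027, -0.0819, -1],
    [0, 0, 0, -0.0017, -0.0002, -0.0818, -1],
    [0, 0, 0, 0.0135, 0.002, -0.0752, -1],
    [0, 0, 0, 0.0249, 0.0037, -0.0631, -1],
    [0, 0, 0, 0.0307, 0.0045, -0.0475, -1]
  ]
}}

```text
clock: 34.85
position: [0.6293, 0.2362, 0.0721]
tcp_rot: [-2.056, -2.375, 0.001]
force: [-4.4, 1.4, -2.5]
opening: 0.0141
gripper_force: 35.1
```

Emit:
{"method": "play_rows", "body": {
  "steps": [
    [0, 0, 0, 0.0002, 0.0, 0.0126, -1],
    [0, 0, 0, -0.0034, -0.0005, 0.0246, -1],
    [0, 0, 0, -0.0102, -0.0015, 0.035, -1],
    [0, 0, 0, -0.0199, -0.0029, 0.043, -1],
    [0, 0, 0, -0.0314, -0.0046, 0.0477, -1],
    [0, 0, 0, -0.0438, -0.0064, 0.0487, -1]
  ]
}}

```text
clock: 35.45
position: [0.5861, 0.2299, 0.122]
tcp_rot: [2.055, 2.374, 0.005]
force: [3.8, 1.1, -6.4]
opening: 0.0142
gripper_force: 34.7
```

```bash
python3 -c "
from h import *
st(); im=snap('wrist')[:,:,::-1]; cv2.imwrite('pics/w12.png',cv2.resize(im[130:380,220:420],None,fx=2.3,fy=2.3,interpolation=cv2.INTER_CUBIC))"; python3 circ.py 12.633 .25 10
```

```text
t 35.45 pos [0.5861 0.2299 0.122 ] yang 0.1442 zdir [ 0.003  0.001 -1.   ] F [ 3.8  1.1 -6.4] op 0.0142 q [-0.83  0.4   0.52  1.68 -0.21  1.12 -0.11]
[0, 0, 0, -0.0102, -0.0015, -0.002, -1], [0, 0, 0, -0.0195, -0.0029, -0.0065, -1], [0, 0, 0, -0.0275, -0.004, -0.0132, -1], [0, 0, 0, -0.0336, -0.0049, -0.0216, -1], [0, 0, 0, -0.0375, -0.0055, -0.0313, -1], [0, 0, 0, -0.0388, -0.0057, -0.0417, -1], [0, 0, 0, -0.0375, -0.0055, -0.0521, -1], [0, 0, 0, -0.0338, -0.005, -0.0619, -1], [0, 0, 0, -0.0278, -0.0041, -0.0704, -1], [0, 0, 0, -0.0198, -0.0029, -0.0772, -1], 
end 15.133 2.5666293856408267
```

View pics/w12.png

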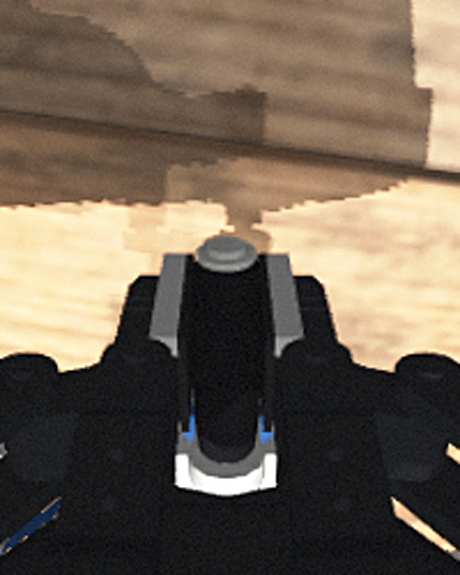

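That shows only the sleeve held in the pads; the blanks are out of view. I go on slowly to the stop.

Emit:
{"method": "play_rows", "body": {
  "steps": [
    [0, 0, 0, -0.0102, -0.0015, -0.002, -1],
    [0, 0, 0, -0.0195, -0.0029, -0.0065, -1],
    [0, 0, 0, -0.0275, -0.004, -0.0132, -1],
    [0, 0, 0, -0.0336, -0.0049, -0.0216, -1],
    [0, 0, 0, -0.0375, -0.0055, -0.0313, -1]
  ]
}}

```text
clock: 36.0
position: [0.5475, 0.2243, 0.0889]
tcp_rot: [-2.055, -2.375, 0.0]
force: [-0.1, 1.6, 1.5]
opening: 0.014
gripper_force: 35.6
```

```bash
cat > ang.py <<'E'
from h import *
s=st(); p=s['position']; P0=np.array([.5888,.2303]); ey=np.array([.9894,.1455])
l=(p[:2]-P0)@ey; z=p[2]-.0785; a=np.arctan2(-l,z); r=np.hypot(l,z)
t=np.array([-np.cos(a)*ey[0],-np.cos(a)*ey[1],-np.sin(a)]); print('ang',a,'r',r,'tangential ext force',s['force']@t)
E
python3 ang.py; python3 circ.py 13.883 .2 12
```

```text
t 36.0 pos [0.5475 0.2243 0.0889] yang 0.1442 zdir [-0.001  0.    -1.   ] F [-0.1  1.6  1.5] op 0.014 q [-0.86  0.36  0.51  1.8  -0.2   1.03 -0.13]
ang 1.3269781840678507 r 0.04296499017126479 tangential ext force -1.4512812331647948
[0, 0, 0, -0.0013, -0.0002, -0.0083, -1], [0, 0, 0, -0.0009, -0.0001, -0.0167, -1], [0, 0, 0, 0.0011, 0.0002, -0.0248, -1], [0, 0, 0, 0.0047, 0.0007, -0.0324, -1], [0, 0, 0, 0.0097, 0.0014, -0.0391, -1], [0, 0, 0, 0.0159, 0.0023, -0.0446, -1], [0, 0, 0, 0.0231, 0.0034, -0.0488, -1], [0, 0, 0, 0.031, 0.0046, -0.0515, -1], [0, 0, 0, 0.0392, 0.0058, -0.0525, -1], [0, 0, 0, 0.0475, 0.007, -0.0519, -1], [0, 0, 0, 0.0554, 0.0082, -0.0496, -1], [0, 0, 0, 0.0628, 0.0092, -0.0458, -1], 
end 16.283 3.716629385640829
```

Emit:
{"method": "play_rows", "body": {
  "steps": [
    [0, 0, 0, -0.0013, -0.0002, -0.0083, -1],
    [0, 0, 0, -0.0009, -0.0001, -0.0167, -1],
    [0, 0, 0, 0.0011, 0.0002, -0.0248, -1],
    [0, 0, 0, 0.0047, 0.0007, -0.0324, -1]
  ]
}}

```text
clock: 36.4
position: [0.5535, 0.2252, 0.0562]
tcp_rot: [2.056, 2.376, -0.0]
force: [1.0, 2.1, 2.9]
opening: 0.0141
gripper_force: 35.8
```

```bash
python3 ang.py; python3 circ.py 14.683 .2 8
```

```text
t 36.4 pos [0.5535 0.2252 0.0562] yang 0.1441 zdir [ 0. -0. -1.] F [1.  2.1 2.9] op 0.0141 q [-0.84  0.41  0.5   1.81 -0.23  0.98 -0.11]
ang 2.1290627549516987 r 0.042057134786736394 tangential ext force -1.7588037634009155
[0, 0, 0, 0.005, 0.0007, -0.0067, -1], [0, 0, 0, 0.0112, 0.0016, -0.0123, -1], [0, 0, 0, 0.0184, 0.0027, -0.0165, -1], [0, 0, 0, 0.0262, 0.0039, -0.0191, -1], [0, 0, 0, 0.0345, 0.0051, -0.0202, -1], [0, 0, 0, 0.0428, 0.0063, -0.0196, -1], [0, 0, 0, 0.0507, 0.0075, -0.0173, -1], [0, 0, 0, 0.0581, 0.0085, -0.0134, -1], 
end 16.283 3.716629385640829
```

Emit:
{"method": "play_rows", "body": {
  "steps": [
    [0, 0, 0, 0.005, 0.0007, -0.0067, -1],
    [0, 0, 0, 0.0112, 0.0016, -0.0123, -1],
    [0, 0, 0, 0.0184, 0.0027, -0.0165, -1],
    [0, 0, 0, 0.0184, 0.0027, -0.0165, -1]
  ]
}}

```text
clock: 36.8
position: [0.5733, 0.2281, 0.0403]
tcp_rot: [2.055, 2.374, 0.002]
force: [3.8, 1.9, 0.4]
opening: 0.0143
gripper_force: 35.5
```

```bash
python3 ang.py; python3 circ.py 15.283 .2 8
```

```text
t 36.8 pos [0.5733 0.2281 0.0403] yang 0.1438 zdir [ 0.002  0.    -1.   ] F [3.8 1.9 0.4] op 0.0143 q [-0.82  0.47  0.49  1.77 -0.26  0.97 -0.08]
ang 2.752954214788709 r 0.041266036486891984 tangential ext force 3.5656854024864426
[0, 0, 0, 0.0079, 0.0012, -0.0027, -1], [0, 0, 0, 0.0161, 0.0024, -0.0037, -1], [0, 0, 0, 0.0244, 0.0036, -0.0031, -1], [0, 0, 0, 0.0324, 0.0048, -0.0008, -1], [0, 0, 0, 0.0397, 0.0058, 0.003, -1], [0, 0, 0, 0.0462, 0.0068, 0.0083, -1], [0, 0, 0, 0.0515, 0.0076, 0.0147, -1], [0, 0, 0, 0.0555, 0.0082, 0.0221, -1], 
end 16.883 4.316629385640827
```

Emit:
{"method": "play_rows", "body": {
  "steps": [
    [0, 0, 0, 0.0079, 0.0012, -0.0027, -1],
    [0, 0, 0, 0.0161, 0.0024, -0.0037, -1],
    [0, 0, 0, 0.0244, 0.0036, -0.0031, -1],
    [0, 0, 0, 0.0244, 0.0036, -0.0031, -1]
  ]
}}

```text
clock: 37.2
position: [0.5964, 0.2314, 0.038]
tcp_rot: [-2.056, -2.375, 0.001]
force: [-1.1, 1.2, 8.0]
opening: 0.0143
gripper_force: 36.2
```

```bash
python3 ang.py; python3 circ.py 15.883 .2 8
```

```text
t 37.2 pos [0.5964 0.2314 0.038 ] yang 0.1437 zdir [-0.001  0.    -1.   ] F [-1.1  1.2  8. ] op 0.0143 q [-0.79  0.52  0.48  1.71 -0.28  0.99 -0.06]
ang -2.95483209156456 r 0.04116944392911255 tangential ext force 0.6123438807228837
[0, 0, 0, 0.008, 0.0012, 0.0023, -1], [0, 0, 0, 0.0154, 0.0023, 0.0061, -1], [0, 0, 0, 0.0218, 0.0032, 0.0114, -1], [0, 0, 0, 0.0272, 0.004, 0.0178, -1], [0, 0, 0, 0.0311, 0.0046, 0.0252, -1], [0, 0, 0, 0.0335, 0.0049, 0.0332, -1], [0, 0, 0, 0.0343, 0.005, 0.0415, -1], [0, 0, 0, 0.0335, 0.0049, 0.0499, -1], 
end 17.483 4.916629385640828
```

Emit:
{"method": "play_rows", "body": {
  "steps": [
    [0, 0, 0, 0.008, 0.0012, 0.0023, -1],
    [0, 0, 0, 0.0154, 0.0023, 0.0061, -1],
    [0, 0, 0, 0.0154, 0.0023, 0.0061, -1]
  ]
}}

```text
clock: 37.5
position: [0.6082, 0.2331, 0.0423]
tcp_rot: [-2.052, -2.371, 0.011]
force: [-7.9, 1.4, 6.5]
opening: 0.0142
gripper_force: 36.1
```

```bash
python3 ang.py; python3 circ.py 16.283 .2 8
```

```text
t 37.5 pos [0.6082 0.2331 0.0423] yang 0.1439 zdir [-0.009 -0.002 -1.   ] F [-7.9  1.4  6.5] op 0.0142 q [-0.78  0.54  0.48  1.66 -0.28  1.02 -0.06]
ang -2.644513156469793 r 0.04117088478543551 tangential ext force -3.610552999032096
[0, 0, 0, 0.0065, 0.001, 0.0052, -1], [0, 0, 0, 0.0118, 0.0017, 0.0117, -1], [0, 0, 0, 0.0157, 0.0023, 0.0191, -1], [0, 0, 0, 0.0182, 0.0027, 0.0271, -1], [0, 0, 0, 0.019, 0.0028, 0.0354, -1], [0, 0, 0, 0.0181, 0.0027, 0.0438, -1], [0, 0, 0, 0.0156, 0.0023, 0.0518, -1], [0, 0, 0, 0.0116, 0.0017, 0.0591, -1], 
end 17.883000000000003 5.31662938564083
```

Emit:
{"method": "play_rows", "body": {
  "steps": [
    [0, 0, 0, 0.0065, 0.001, 0.0052, -1],
    [0, 0, 0, 0.0065, 0.001, 0.0052, -1]
  ]
}}

```text
clock: 37.7
position: [0.6134, 0.2339, 0.0459]
tcp_rot: [-2.051, -2.371, 0.014]
force: [-8.2, 0.5, 0.4]
opening: 0.0143
gripper_force: 35.6
```

```bash
python3 ang.py; python3 circ.py 16.483 .1 6
```

```text
t 37.7 pos [0.6134 0.2339 0.0459] yang 0.1441 zdir [-0.011 -0.003 -1.   ] F [-8.2  0.5  0.4] op 0.0143 q [-0.77  0.54  0.48  1.65 -0.28  1.03 -0.06]
ang -2.4892153350293853 r 0.04099682248465529 tangential ext force -6.18198031418181
[0, 0, 0, 0.0028, 0.0004, 0.0031, -1], [0, 0, 0, 0.0053, 0.0008, 0.0064, -1], [0, 0, 0, 0.0075, 0.0011, 0.01, -1], [0, 0, 0, 0.0093, 0.0014, 0.0138, -1], [0, 0, 0, 0.0107, 0.0016, 0.0178, -1], [0, 0, 0, 0.0117, 0.0017, 0.0218, -1], 
end 17.083000000000002 4.5166293856408295
```

Emit:
{"method": "play_rows", "body": {
  "steps": [
    [0, 0, 0, 0.0028, 0.0004, 0.0031, -1],
    [0, 0, 0, 0.0053, 0.0008, 0.0064, -1],
    [0, 0, 0, 0.0053, 0.0008, 0.0064, -1]
  ]
}}

```text
clock: 38.0
position: [0.6182, 0.2347, 0.0507]
tcp_rot: [-2.051, -2.371, 0.016]
force: [-6.7, 1.6, -9.9]
opening: 0.0142
gripper_force: 34.6
```

```bash
python3 ang.py; python3 circ.py 16.683 .1 6
```

```text
t 38.0 pos [0.6182 0.2347 0.0507] yang 0.1442 zdir [-0.012 -0.003 -1.   ] F [-6.7  1.6 -9.9] op 0.0142 q [-0.77  0.55  0.48  1.63 -0.28  1.05 -0.06]
ang -2.3228582909404163 r 0.04070166281816408 tangential ext force -11.565910789817028
[0, 0, 0, 0.0022, 0.0003, 0.0036, -1], [0, 0, 0, 0.0039, 0.0006, 0.0074, -1], [0, 0, 0, 0.0054, 0.0008, 0.0113, -1], [0, 0, 0, 0.0064, 0.0009, 0.0154, -1], [0, 0, 0, 0.007, 0.001, 0.0196, -1], [0, 0, 0, 0.0072, 0.0011, 0.0237, -1], 
end 17.283 4.716629385640829
```

Emit:
{"method": "play_rows", "body": {
  "steps": [
    [0, 0, 0, 0.0022, 0.0003, 0.0036, -1],
    [0, 0, 0, 0.0039, 0.0006, 0.0074, -1],
    [0, 0, 0, 0.0039, 0.0006, 0.0074, -1]
  ],
  "grip_force": 60
}}

```text
clock: 38.3
position: [0.625, 0.2357, 0.0604]
tcp_rot: [-2.054, -2.373, 0.007]
force: [-3.9, 2.3, -14.8]
opening: 0.0133
gripper_force: 58.7
```

```bash
python3 ang.py; python3 circ.py 16.883 .1 6
```

```text
t 38.3 pos [0.625  0.2357 0.0604] yang 0.144 zdir [-0.005 -0.002 -1.   ] F [ -3.9   2.3 -14.8] op 0.0133 q [-0.76  0.55  0.48  1.61 -0.28  1.06 -0.06]
ang -2.0301471840963297 r 0.04080495226486073 tangential ext force -14.86081045820185
[0, 0, 0, 0.0014, 0.0002, 0.0039, -1], [0, 0, 0, 0.0024, 0.0004, 0.008, -1], [0, 0, 0, 0.003, 0.0004, 0.0122, -1], [0, 0, 0, 0.0032, 0.0005, 0.0164, -1], [0, 0, 0, 0.003, 0.0004, 0.0206, -1], [0, 0, 0, 0.0023, 0.0003, 0.0247, -1], 
end 17.483 4.916629385640828
```

Emit:
{"method": "play_rows", "body": {
  "steps": [
    [0, 0, 0, 0.001, 0.0001, 0.0025, -1],
    [0, 0, 0, 0.001, 0.0001, 0.0025, -1],
    [0, 0, 0, 0.001, 0.0001, 0.0025, -1]
  ]
}}

```text
clock: 38.6
position: [0.6268, 0.2359, 0.0642]
tcp_rot: [-2.055, -2.374, 0.004]
force: [-5.1, 1.9, -15.1]
opening: 0.0132
gripper_force: 58.6
```

```bash
python3 ang.py
```

```text
t 38.6 pos [0.6268 0.2359 0.0642] yang 0.1441 zdir [-0.003 -0.001 -1.   ] F [ -5.1   1.9 -15.1] op 0.0132 q [-0.76  0.54  0.48  1.61 -0.28  1.06 -0.06]
ang -1.9266307357329668 r 0.04097493634711859 tangential ext force -15.798102148941979
```

Emit:
{"method": "play_rows", "body": {
  "steps": [
    [0, 0, 0, 0, 0, -0.001, 1],
    [0, 0, 0, 0, 0, -0.001, 1],
    [0, 0, 0, 0, 0, -0.001, 1],
    [0, 0, 0, 0, 0, -0.001, 1],
    [0, 0, 0, 0, 0, 0.04, 1],
    [0, 0, 0, 0, 0, 0.09, 1],
    [0, 0, 0, 0, 0, 0.14, 1],
    [0, 0, 0, -0.02, -0.03, 0.185, 1],
    [0, 0, 0, -0.02, -0.06, 0.185, 1],
    [0, 0, 0, -0.02, -0.06, 0.185, 1],
    [0, 0, 0, -0.02, -0.06, 0.185, 1]
  ]
}}

```text
clock: 39.7
position: [0.6097, 0.1744, 0.2525]
tcp_rot: [2.058, 2.37, 0.007]
force: [0.4, 0.6, 0.5]
opening: 0.0855
gripper_force: 0.0
```

```bash
python3 - <<'E'
from h import *
st(); cam='wrist'; im=snap(cam,'w13.png'); C=arm.calibration(cam); np.save('w13C.npy',C,allow_pickle=True)
a=.146;ex=np.array([np.sin(a),-np.cos(a)]);ey=np.array([np.cos(a),np.sin(a)]); o=np.array([.60837,.09666])
def bx(x0,x1,y0,y1,z0,z1): 
    b=box(x0,x1,y0,y1,z0,z1); return w2px(cam,np.c_[o+b[:,:1]*ex+b[:,1:2]*ey,b[:,2]],C)
for l in ['vise_crank','vise_jaw','blank1']:
    for m in masks(cam,l)[:3]:
        ys,xs=np.nonzero(m['pixels']); print(l,round(m['score'],2),np.round(m['rect'],1).tolist(),len(xs),(xs.mean().round(1),ys.mean().round(1)))
# black sleeve: dark pixels near expected region
for an in (15.9,16.2,16.5,16.8,17.1):
    y=-42*np.sin(an);z=72+42*np.cos(an); print(an,bx(-148,-131,y,y,z,z)[[0,4]].round(1).tolist())
for x in (-4,-2,0,2,4): q=bx(x,x,-24,24,116,116); print('jaw edge x',x,q[[0,2]].round(1).tolist())
for x in (-4,0,4,24,44): q=bx(x,x,-29,29,134,134); print('blank edge',x,q[[0,2]].round(1).tolist())
g=im.mean(2)
for c in (300,310,320,330): print(c,[int(v) for v in g[265:345,c]])
E
```

```text
t 39.7 pos [0.6097 0.1744 0.2525] yang 0.1407 zdir [ 0.005  0.002 -1.   ] F [0.4 0.6 0.5] op 0.0855 q [-0.77  0.31  0.56  1.52 -0.17  1.36 -0.05]
vise_crank 0.92 [295.5, 103.1, 323.6, 172.7] 1097 (np.float64(310.6), np.float64(140.2))
vise_jaw 0.65 [279.9, 227.8, 335.0, 270.7] 1845 (np.float64(304.1), np.float64(250.8))
blank1 0.74 [272.6, 296.8, 335.1, 310.4] 932 (np.float64(305.2), np.float64(303.6))
blank1 0.62 [274.3, 257.3, 336.6, 298.0] 1689 (np.float64(305.9), np.float64(281.6))
15.9 [[312.5, 107.8], [312.6, 123.1]]
16.2 [[323.5, 107.8], [323.5, 123.4]]
16.5 [[333.2, 108.1], [333.1, 124.0]]
16.8 [[340.9, 108.5], [340.8, 124.9]]
17.1 [[346.0, 109.0], [345.8, 126.0]]
jaw edge x -4 [[279.4, 266.3], [329.3, 266.4]]
jaw edge x -2 [[279.5, 268.1], [329.3, 268.2]]
jaw edge x 0 [[279.6, 269.8], [329.2, 269.9]]
jaw edge x 2 [[279.7, 271.6], [329.2, 271.7]]
jaw edge x 4 [[279.9, 273.3], [329.2, 273.4]]
blank edge -4 [[271.9, 276.3], [335.5, 276.5]]
blank edge 0 [[272.2, 279.9], [335.4, 280.2]]
blank edge 4 [[272.5, 283.5], [335.3, 283.7]]
blank edge 24 [[274.1, 300.4], [334.8, 300.7]]
b
[... 924 characters left out ...]
, 245, 244, 185, 0, 26, 231, 244, 241, 242, 242, 236, 229, 247, 255, 254, 253, 253, 255, 255, 228, 147, 231, 255, 254, 253, 253, 254, 251, 158, 165, 166, 166, 163, 165, 157, 203, 213, 209, 206, 208, 222, 208, 205, 211, 213, 204, 196, 207, 218, 217, 198, 203, 220, 219, 214, 206, 199, 199, 203, 217, 224]
330 [98, 91, 91, 98, 100, 103, 105, 105, 102, 108, 104, 93, 116, 215, 255, 255, 255, 255, 254, 255, 255, 255, 246, 254, 255, 254, 254, 254, 255, 254, 247, 249, 255, 255, 255, 254, 255, 255, 250, 247, 255, 255, 254, 254, 254, 255, 253, 223, 227, 212, 190, 198, 215, 218, 211, 206, 205, 206, 207, 219, 226, 211, 206, 215, 223, 218, 213, 224, 227, 225, 207, 213, 222, 221, 210, 198, 203, 225, 62, 1]
```

```bash
python3 - <<'E'
from h import *
im=cv2.imread('pics/w13.png').mean(2); C=np.load('w13C.npy',allow_pickle=True).item()
for r in (100,104,108,112,118,125,135,145,155,165,170):
    print(r,' '.join('%d'%v for v in im[r,285:360:2]))
E
```

```text
100 197 210 223 125 98 105 110 109 89 54 59 62 53 156 168 150 97 87 89 86 92 88 93 99 95 100 111 109 109 114 113 120 113 115 113 106 110 105
104 98 102 100 106 107 109 110 122 76 76 78 60 12 45 59 44 26 65 108 106 99 101 103 95 89 94 88 91 91 86 85 90 95 99 96 97 97 99
108 99 101 100 100 104 103 110 109 73 75 68 42 6 26 24 28 21 38 119 110 108 112 123 113 117 118 116 115 109 114 108 102 100 101 103 100 98 94
112 64 55 58 50 48 53 27 162 29 33 32 17 14 29 23 22 21 12 82 88 95 99 98 97 101 107 108 111 101 107 105 112 110 114 115 126 124 126
118 104 98 102 99 93 92 93 100 68 71 82 21 22 25 24 23 24 9 81 73 68 62 61 55 53 60 52 63 34 29 39 45 55 64 67 78 84 85
125 112 111 110 111 112 99 92 92 73 66 77 25 22 15 27 14 23 4 121 136 144 140 136 136 134 133 127 124 117 123 125 118 112 119 122 115 122 119
135 128 127 126 116 110 123 133 122 103 85 89 26 22 20 27 23 22 8 86 110 102 100 106 112 111 102 105 104 100 98 96 106 107 114 126 129 133 128
145 98 99 95 99 86 89 94 97 92 92 90 75 11 22 23 24 19 33 128 118 118 109 110 101 92 101 106 101 110 105 101 103 99 100 100 100 107 106
155 88 88 91 96 97 95 75 43 39 40 43 39 60 96 98 102 96 93 99 122 122 120 124 122 122 122 123 126 128 129 120 117 115 117 110 113 113 115
165 94 99 88 88 107 124 132 133 141 132 138 132 128 123 106 82 74 76 82 69 71 77 112 101 102 100 106 105 112 116 116 113 112 124 123 117 116 116
170 95 89 88 57 95 114 116 116 113 108 114 109 119 109 105 41 60 73 69 77 70 70 70 108 111 107 96 98 102 99 99 103 97 99 102 106 104 107
```

Numbers from the last image: the pack is tight (41 mm over both blanks) and the jaw touches it. The sleeve sits near 15.9 rad, though, so the crank seems to have sprung back on release. I'll grip it again and tighten with a gentle release.

Emit:
{"method": "play_rows", "body": {
  "steps": [
    [0, 0, 0.003, -0.006, 0.03, 0, 1],
    [0, 0, 0.003, -0.0115, 0.0573, -0.02, 1],
    [0, 0, 0.003, -0.0115, 0.0573, -0.065, 1],
    [0, 0, 0.003, -0.0115, 0.0573, -0.11, 1],
    [0, 0, 0.003, -0.0115, 0.0573, -0.15, 1],
    [0, 0, 0.003, -0.0115, 0.0573, -0.19, 1],
    [0, 0, 0.003, -0.0115, 0.0573, -0.215, 1],
    [0, 0, 0.003, -0.0115, 0.0573, -0.215, 1],
    [0, 0, 0.003, -0.0115, 0.0573, -0.215, -1],
    [0, 0, 0.003, -0.0115, 0.0573, -0.215, -1],
    [0, 0, 0.003, -0.0115, 0.0573, -0.215, -1],
    [0, 0, 0.003, -0.0115, 0.0573, -0.215, -1]
  ],
  "grip_force": 60
}}

```text
clock: 41.1
position: [0.5975, 0.2339, 0.0367]
tcp_rot: [2.052, 2.378, 0.004]
force: [0.9, -0.5, -0.7]
opening: 0.0276
gripper_force: 0.0
```

Emit:
{"method": "play_rows", "body": {
  "steps": [
    [0, 0, 0, 0, 0, 0, -1],
    [0, 0, 0, 0, 0, 0, -1],
    [0, 0, 0, 0, 0, 0, -1]
  ]
}}

```text
clock: 41.4
position: [0.5971, 0.2337, 0.036]
tcp_rot: [2.052, 2.378, 0.002]
force: [-0.1, -0.9, 4.5]
opening: 0.0133
gripper_force: 58.6
```

```bash
python3 ang.py; python3 circ.py 15.933 .1 9
```

```text
t 41.4 pos [0.5971 0.2337 0.036 ] yang 0.147 zdir [ 0.001  0.001 -1.   ] F [-0.1 -0.9  4.5] op 0.0133 q [-0.79  0.52  0.48  1.7  -0.28  0.98 -0.06]
ang -2.938443131737404 r 0.04338537660573957 tangential ext force 0.6670130055002014
[0, 0, 0, 0.004, 0.0006, 0.0011, -1], [0, 0, 0, 0.0079, 0.0012, 0.0027, -1], [0, 0, 0, 0.0116, 0.0017, 0.0046, -1], [0, 0, 0, 0.015, 0.0022, 0.0069, -1], [0, 0, 0, 0.0183, 0.0027, 0.0095, -1], [0, 0, 0, 0.0213, 0.0031, 0.0124, -1], [0, 0, 0, 0.0239, 0.0035, 0.0157, -1], [0, 0, 0, 0.0262, 0.0039, 0.0191, -1], [0, 0, 0, 0.0282, 0.0042, 0.0228, -1], 
end 16.833 4.266629385640826
```

Emit:
{"method": "play_rows", "body": {
  "steps": [
    [0, 0, 0, 0.004, 0.0006, 0.0011, -1],
    [0, 0, 0, 0.004, 0.0006, 0.0011, -1],
    [0, 0, 0, 0.004, 0.0006, 0.0011, -1]
  ]
}}

```text
clock: 41.7
position: [0.5992, 0.2339, 0.0363]
tcp_rot: [-2.051, -2.377, 0.004]
force: [-4.7, -0.2, 7.2]
opening: 0.0133
gripper_force: 58.9
```

Emit:
{"method": "play_rows", "body": {
  "steps": [
    [0, 0, 0, 0.004, 0.0006, 0.0016, -1],
    [0, 0, 0, 0.004, 0.0006, 0.0016, -1],
    [0, 0, 0, 0.004, 0.0006, 0.0016, -1]
  ]
}}

```text
clock: 42.0
position: [0.6023, 0.2345, 0.0374]
tcp_rot: [-2.05, -2.376, 0.007]
force: [-6.8, -1.0, 6.7]
opening: 0.0132
gripper_force: 58.9
```

```bash
python3 ang.py; python3 circ.py 16.133 .1 9
```

```text
t 42.0 pos [0.6023 0.2345 0.0374] yang 0.147 zdir [-0.006 -0.001 -1.   ] F [-6.8 -1.   6.7] op 0.0132 q [-0.78  0.53  0.47  1.68 -0.28  1.   -0.06]
ang -2.8149900823179004 r 0.04343282488519649 tangential ext force -4.404796280118051
[0, 0, 0, 0.0037, 0.0005, 0.0019, -1], [0, 0, 0, 0.0072, 0.0011, 0.0042, -1], [0, 0, 0, 0.0104, 0.0015, 0.0068, -1], [0, 0, 0, 0.0134, 0.002, 0.0098, -1], [0, 0, 0, 0.0161, 0.0024, 0.013, -1], [0, 0, 0, 0.0184, 0.0027, 0.0165, -1], [0, 0, 0, 0.0204, 0.003, 0.0202, -1], [0, 0, 0, 0.022, 0.0032, 0.024, -1], [0, 0, 0, 0.0232, 0.0034, 0.028, -1], 
end 17.032999999999998 4.466629385640825
```

```bash
cat > band.py <<'E'
import sys
from h import *
im=snap('wrist',sys.argv[1])
for m in masks('wrist','vise_crank')[:1]: print(m['score'],np.round(m['rect'],1),m['pixels'].sum())
g=im.mean(2)
for r in range(210,330,12): print(r,' '.join('%d'%v for v in g[r,290:350:2]))
E
python3 band.py g1.png
```

```text
0.65 [298.9 239.2 333.7 346.4] 2964
210 80 81 81 77 82 72 74 78 79 79 83 86 88 84 95 103 129 125 128 133 130 129 134 136 129 129 131 133 137 138
222 94 88 95 87 88 88 87 83 80 80 82 82 82 82 81 83 82 88 83 79 74 77 80 77 78 75 80 82 75 83
234 87 91 85 84 79 75 77 84 82 81 81 83 90 86 89 89 93 94 88 93 96 97 96 101 96 100 101 99 98 100
246 94 109 105 119 109 92 12 55 113 115 135 133 106 115 102 113 123 120 103 112 95 19 11 105 111 108 109 111 81 70
258 113 111 106 110 112 38 21 20 20 17 16 19 20 29 21 20 25 25 26 18 17 15 25 39 115 106 115 111 113 61
270 109 109 111 112 69 13 14 19 21 20 21 18 18 21 24 20 19 23 24 17 23 19 21 21 82 115 107 108 112 116
282 28 26 64 170 75 33 17 23 12 20 14 25 19 26 23 17 14 20 22 23 21 22 20 27 107 167 31 22 28 27
294 26 27 24 25 28 30 23 21 21 18 19 19 24 27 27 16 20 17 23 21 19 10 25 35 29 25 27 27 25 29
306 24 20 21 27 26 29 28 18 11 27 18 16 17 18 15 19 22 21 21 24 19 16 31 36 20 24 22 28 20 28
318 18 25 29 28 80 147 163 3 16 25 21 22 32 24 24 31 27 25 26 19 7 223 237 239 71 25 23 23 31 30
```

Emit:
{"method": "play_rows", "body": {
  "steps": [
    [0, 0, 0, 0.0037, 0.0005, 0.0019, -1],
    [0, 0, 0, 0.0072, 0.0011, 0.0042, -1],
    [0, 0, 0, 0.0104, 0.0015, 0.0068, -1],
    [0, 0, 0, 0.0134, 0.002, 0.0098, -1],
    [0, 0, 0, 0.0134, 0.002, 0.0098, -1]
  ]
}}

```text
clock: 42.6
position: [0.6134, 0.2362, 0.0441]
tcp_rot: [-2.048, -2.374, 0.014]
force: [-6.0, -0.0, -4.2]
opening: 0.0133
gripper_force: 58.9
```

```bash
python3 ang.py; python3 band.py g2.png
```

```text
t 42.6 pos [0.6134 0.2362 0.0441] yang 0.1472 zdir [-0.01  -0.003 -1.   ] F [-6.  -0.  -4.2] op 0.0133 q [-0.77  0.55  0.48  1.64 -0.28  1.03 -0.06]
ang -2.5089611686901376 r 0.04268380508182502 tangential ext force -7.311840712741989
0.68 [300.7 241.1 334.6 345.2] 2884
210 69 70 73 70 74 73 76 82 78 82 81 87 89 80 82 88 81 97 97 98 96 91 132 132 139 111 98 99 99 100
222 88 85 91 93 90 94 94 100 96 99 101 92 95 95 90 87 93 92 88 87 90 85 92 82 84 78 78 75 80 74
234 57 65 68 71 62 71 68 75 74 80 81 90 86 94 88 85 86 90 91 84 89 94 89 90 93 91 90 97 92 89
246 108 116 111 109 112 100 9 63 110 115 129 134 125 125 119 124 134 126 106 105 88 16 7 105 110 113 114 108 86 70
258 116 112 112 109 117 48 24 12 14 16 14 22 23 26 17 19 22 21 24 22 21 23 22 44 115 111 110 110 115 55
270 112 110 110 115 64 24 17 16 24 24 15 25 15 23 21 26 24 21 12 20 21 12 22 18 85 112 112 110 110 112
282 31 27 54 174 72 33 18 16 16 16 15 19 23 22 20 16 21 23 18 24 22 24 21 30 108 168 28 23 28 32
294 26 27 25 22 26 32 28 29 17 22 24 22 18 19 10 23 12 16 17 15 18 24 28 35 21 29 24 26 30 30
306 30 22 28 28 28 33 31 24 16 16 24 20 24 16 22 22 19 23 30 24 26 12 35 29 26 29 27 21 26 34
318 26 24 26 22 49 94 150 37 20 19 27 17 15 28 28 31 17 23 30 26 17 218 226 231 60 26 29 24 24 20
```

```bash
python3 circ.py 16.533 .1 6
```

```text
[0, 0, 0, 0.0027, 0.0004, 0.0032, -1], [0, 0, 0, 0.005, 0.0007, 0.0067, -1], [0, 0, 0, 0.007, 0.001, 0.0104, -1], [0, 0, 0, 0.0086, 0.0013, 0.0143, -1], [0, 0, 0, 0.0098, 0.0014, 0.0183, -1], [0, 0, 0, 0.0106, 0.0016, 0.0224, -1], 
end 17.133000000000003 4.56662938564083
```

Emit:
{"method": "play_rows", "body": {
  "steps": [
    [0, 0, 0, 0.0027, 0.0004, 0.0032, -1],
    [0, 0, 0, 0.005, 0.0007, 0.0067, -1],
    [0, 0, 0, 0.007, 0.001, 0.0104, -1],
    [0, 0, 0, 0.0086, 0.0013, 0.0143, -1],
    [0, 0, 0, 0.0086, 0.0013, 0.0143, -1]
  ]
}}

```text
clock: 43.2
position: [0.6261, 0.238, 0.0613]
tcp_rot: [-2.052, -2.378, 0.002]
force: [-2.2, 1.9, -15.9]
opening: 0.0132
gripper_force: 58.6
```

```bash
python3 ang.py; python3 circ.py 16.933 .1 6
```

```text
t 43.2 pos [0.6261 0.238  0.0613] yang 0.1471 zdir [-0.001 -0.    -1.   ] F [ -2.2   1.9 -15.9] op 0.0132 q [-0.77  0.55  0.48  1.61 -0.28  1.06 -0.06]
ang -1.9956979855403054 r 0.04172765728312091 tangential ext force -15.298698159870396
[0, 0, 0, 0.0012, 0.0002, 0.004, -1], [0, 0, 0, 0.002, 0.0003, 0.0081, -1], [0, 0, 0, 0.0024, 0.0004, 0.0123, -1], [0, 0, 0, 0.0024, 0.0004, 0.0165, -1], [0, 0, 0, 0.002, 0.0003, 0.0207, -1], [0, 0, 0, 0.0011, 0.0002, 0.0248, -1], 
end 17.533 4.966629385640829
```

```bash
python3 circ.py 16.933 -.1 10
```

```text
[0, 0, 0, -0.0016, -0.0002, -0.0039, -1], [0, 0, 0, -0.0036, -0.0005, -0.0076, -1], [0, 0, 0, -0.0059, -0.0009, -0.011, -1], [0, 0, 0, -0.0086, -0.0013, -0.0143, -1], [0, 0, 0, -0.0115, -0.0017, -0.0172, -1], [0, 0, 0, -0.0148, -0.0022, -0.0198, -1], [0, 0, 0, -0.0183, -0.0027, -0.0221, -1], [0, 0, 0, -0.022, -0.0032, -0.024, -1], [0, 0, 0, -0.0258, -0.0038, -0.0256, -1], [0, 0, 0, -0.0298, -0.0044, -0.0267, -1], 
end 15.933 3.3666293856408274
```

Emit:
{"method": "play_rows", "body": {
  "steps": [
    [0, 0, 0, -0.0008, -0.0001, -0.002, -1],
    [0, 0, 0, -0.0016, -0.0002, -0.0039, -1],
    [0, 0, 0, -0.0016, -0.0002, -0.0039, -1]
  ]
}}

```text
clock: 43.5
position: [0.6248, 0.2379, 0.0583]
tcp_rot: [-2.052, -2.378, -0.0]
force: [-4.1, 1.0, -10.7]
opening: 0.0136
gripper_force: 59.2
```

```bash
python3 ang.py
```

```text
t 43.5 pos [0.6248 0.2379 0.0583] yang 0.147 zdir [-0.  0. -1.] F [ -4.1   1.  -10.7] op 0.0136 q [-0.77  0.55  0.48  1.62 -0.28  1.05 -0.06]
ang -2.073906146797097 r 0.04194979756047759 tangential ext force -11.24902515081226
```

Emit:
{"method": "play_rows", "body": {
  "steps": [
    [0, 0, 0, -0.001, -0.0001, -0.0018, -1],
    [0, 0, 0, -0.002, -0.0003, -0.0037, -1],
    [0, 0, 0, -0.002, -0.0003, -0.0037, -1]
  ]
}}

```text
clock: 43.8
position: [0.6227, 0.2375, 0.0544]
tcp_rot: [-2.052, -2.378, 0.0]
force: [-5.2, 1.3, -8.1]
opening: 0.0133
gripper_force: 59.4
```

```bash
python3 ang.py
```

```text
t 43.8 pos [0.6227 0.2375 0.0544] yang 0.147 zdir [-0.  0. -1.] F [-5.2  1.3 -8.1] op 0.0133 q [-0.77  0.55  0.48  1.62 -0.28  1.04 -0.06]
ang -2.1801463551222535 r 0.0421465558414332 tangential ext force -9.486383407104348
```

```bash
python3 circ.py 16.733 -.1 7
```

```text
[0, 0, 0, -0.0023, -0.0003, -0.0035, -1], [0, 0, 0, -0.005, -0.0007, -0.0067, -1], [0, 0, 0, -0.008, -0.0012, -0.0096, -1], [0, 0, 0, -0.0112, -0.0016, -0.0123, -1], [0, 0, 0, -0.0147, -0.0022, -0.0145, -1], [0, 0, 0, -0.0184, -0.0027, -0.0165, -1], [0, 0, 0, -0.0222, -0.0033, -0.018, -1], 
end 16.033 3.466629385640829
```

Emit:
{"method": "play_rows", "body": {
  "steps": [
    [0, 0, 0, -0.0011, -0.0002, -0.0017, -1],
    [0, 0, 0, -0.0023, -0.0003, -0.0035, -1],
    [0, 0, 0, -0.0036, -0.0005, -0.0051, -1],
    [0, 0, 0, -0.005, -0.0007, -0.0067, -1],
    [0, 0, 0, -0.005, -0.0007, -0.0067, -1]
  ]
}}

```text
clock: 44.3
position: [0.6181, 0.2368, 0.0484]
tcp_rot: [2.052, 2.379, 0.001]
force: [-5.2, 0.5, -5.0]
opening: 0.0133
gripper_force: 59.7
```

```bash
python3 ang.py
```

```text
t 44.3 pos [0.6181 0.2368 0.0484] yang 0.147 zdir [ 0.     0.001 -1.   ] F [-5.2  0.5 -5. ] op 0.0133 q [-0.77  0.54  0.48  1.64 -0.28  1.03 -0.06]
ang -2.358197846602063 r 0.042421072030774394 tangential ext force -7.124882828690061
```

Emit:
{"method": "play_rows", "body": {
  "steps": [
    [0, 0, 0, -0.0014, -0.0002, -0.0015, -1],
    [0, 0, 0, -0.003, -0.0005, -0.0029, -1],
    [0, 0, 0, -0.0046, -0.0007, -0.0043, -1],
    [0, 0, 0, -0.0062, -0.0009, -0.0056, -1],
    [0, 0, 0, -0.0062, -0.0009, -0.0056, -1]
  ]
}}

```text
clock: 44.8
position: [0.6124, 0.236, 0.0432]
tcp_rot: [2.052, 2.378, 0.002]
force: [-5.7, 0.1, -1.7]
opening: 0.0133
gripper_force: 60.1
```

```bash
python3 ang.py
```

```text
t 44.8 pos [0.6124 0.236  0.0432] yang 0.147 zdir [ 0.001  0.001 -1.   ] F [-5.7  0.1 -1.7] op 0.0133 q [-0.77  0.54  0.48  1.66 -0.28  1.01 -0.06]
ang -2.5409959232946537 r 0.04275398644828113 tangential ext force -5.58526472240252
```

Emit:
{"method": "play_rows", "body": {
  "steps": [
    [0, 0, 0, -0.0018, -0.0002, -0.0011, -1],
    [0, 0, 0, -0.0036, -0.0005, -0.0021, -1],
    [0, 0, 0, -0.0036, -0.0005, -0.0021, -1]
  ]
}}

```text
clock: 45.1
position: [0.6088, 0.2354, 0.0408]
tcp_rot: [2.052, 2.378, 0.002]
force: [-4.9, -0.4, 0.5]
opening: 0.0134
gripper_force: 60.4
```

```bash
python3 ang.py
```

```text
t 45.1 pos [0.6088 0.2354 0.0408] yang 0.1469 zdir [ 0.002  0.001 -1.   ] F [-4.9 -0.4  0.5] op 0.0134 q [-0.78  0.54  0.48  1.67 -0.28  1.   -0.06]
ang -2.6427951893515673 r 0.04296342712276093 tangential ext force -4.067283985520919
```

Emit:
{"method": "play_rows", "body": {
  "steps": [
    [0, 0, 0, -0.0019, -0.0003, -0.0009, -1],
    [0, 0, 0, -0.0038, -0.0006, -0.0016, -1],
    [0, 0, 0, -0.0038, -0.0006, -0.0016, -1]
  ]
}}

```text
clock: 45.4
position: [0.6048, 0.2348, 0.0387]
tcp_rot: [2.052, 2.378, 0.002]
force: [-3.9, 0.7, 2.6]
opening: 0.013
gripper_force: 60.5
```

```bash
python3 ang.py
```

```text
t 45.4 pos [0.6048 0.2348 0.0387] yang 0.147 zdir [ 0.001  0.    -1.   ] F [-3.9  0.7  2.6] op 0.013 q [-0.78  0.53  0.48  1.68 -0.28  1.   -0.06]
ang -2.750071007236462 r 0.04309926347847413 tangential ext force -2.5032100442301726
```

Emit:
{"method": "play_rows", "body": {
  "steps": [
    [0, 0, 0, -0.002, -0.0003, -0.0007, -1],
    [0, 0, 0, -0.0039, -0.0006, -0.0012, -1],
    [0, 0, 0, -0.0039, -0.0006, -0.0012, -1]
  ]
}}

```text
clock: 45.7
position: [0.6008, 0.2343, 0.0372]
tcp_rot: [2.052, 2.378, 0.002]
force: [-0.8, 0.5, 0.8]
opening: 0.0133
gripper_force: 60.4
```

```bash
python3 ang.py
```

```text
t 45.7 pos [0.6008 0.2343 0.0372] yang 0.1471 zdir [ 0.001  0.    -1.   ] F [-0.8  0.5  0.8] op 0.0133 q [-0.78  0.53  0.48  1.69 -0.28  0.99 -0.06]
ang -2.8478336848077133 r 0.04313306200753283 tangential ext force -0.4384639653495429
```

Emit:
{"method": "play_rows", "body": {
  "steps": [
    [0, 0, 0, 0, 0, 0, 0.2],
    [0, 0, 0, 0, 0, 0, 1],
    [0, 0, 0, 0, 0, 0, 1],
    [0, 0, 0, 0, 0, 0, 1],
    [0, 0, 0, 0, 0, 0.04, 1],
    [0, 0, 0, 0, 0, 0.09, 1],
    [0, 0, 0, 0, 0, 0.14, 1],
    [0, 0, 0, 0, -0.02, 0.19, 1],
    [0, 0, 0, 0.008, -0.06, 0.215, 1],
    [0, 0, 0, 0.008, -0.06, 0.215, 1],
    [0, 0, 0, 0.008, -0.06, 0.215, 1],
    [0, 0, 0, 0.008, -0.06, 0.215, 1]
  ]
}}

```text
clock: 46.9
position: [0.6078, 0.1751, 0.251]
tcp_rot: [-2.05, -2.378, 0.001]
force: [-0.2, 0.8, 0.1]
opening: 0.0852
gripper_force: 0.0
```

```bash
cat > chk.py <<'E'
from h import *
st(); cam='wrist'; im=snap(cam,'w14.png'); C=arm.calibration(cam)
a=.146;ex=np.array([np.sin(a),-np.cos(a)]);ey=np.array([np.cos(a),np.sin(a)]); o=np.array([.60837,.09666])
g=im.mean(2)
def W(uv,z): q=px2w(cam,uv,z,C)[:,:2]-o; return (q@ex).round(4),(q@ey).round(4)
for r in (115,125,135): 
    d=np.nonzero(g[r,280:360]<35)[0]+280; print('sleeve row',r,d.min(),d.max(),'lat',W([[np.median(d),r]],.031))
for l in ['vise_jaw','blank1']:
    for m in masks(cam,l)[:3]: print(l,round(m['score'],2),np.round(m['rect'],1).tolist())
for c in (300,310,327):
    s=g[:,c]; rows=[r for r in range(255,325) if abs(s[r+1]-s[r-1])>60]; print(c,rows,[float(W([[c,r]],.134)[0][0]) for r in rows])
r=int(W and 295); s=g[r]; e=[c for c in range(262,345) if abs(s[c+1]-s[c-1])>60]; print('row ends',e,W([[c,r] for c in e],.134)[1])
E
python3 chk.py
```

```text
t 46.9 pos [0.6078 0.1751 0.251 ] yang 0.1479 zdir [-0.002  0.    -1.   ] F [-0.2  0.8  0.1] op 0.0852 q [-0.77  0.31  0.56  1.52 -0.17  1.36 -0.05]
sleeve row 115 311 324 lat (array([-0.1396]), array([0.0104]))
sleeve row 125 311 324 lat (array([-0.1285]), array([0.0104]))
sleeve row 135 311 323 lat (array([-0.1174]), array([0.0099]))
vise_jaw 0.95 [278.9, 233.2, 334.6, 269.5]
vise_jaw 0.72 [274.0, 296.2, 337.7, 314.9]
blank1 0.91 [274.4, 257.4, 337.9, 296.5]
blank1 0.77 [275.2, 302.3, 339.4, 313.7]
blank1 0.69 [296.3, 102.4, 324.8, 172.7]
300 [265, 266, 267, 269, 270, 279, 280, 281, 313, 314, 323] [-0.0165, -0.0154, -0.0144, -0.0123, -0.0112, -0.0014, -0.0003, 0.0008, 0.0393, 0.0406, 0.0527]
310 [265, 266, 267, 269, 270, 280, 281, 313, 314, 321] [-0.0166, -0.0155, -0.0145, -0.0124, -0.0113, -0.0004, 0.0007, 0.0392, 0.0405, 0.0498]
327 [265, 266, 267, 269, 270, 280, 281, 313, 314, 320] [-0.0166, -0.0156, -0.0145, -0.0124, -0.0113, -0.0005, 0.0006, 0.0391, 0.0404, 0.0484]
row ends [276, 277] [-0.0282 -0.0272]
```

```bash
python3 - <<'E'
from h import *
for cam in ('top','scene','wrist'):
    snap(cam,'f_%s.png'%cam); C=arm.calibration(cam)
    for m in masks(cam,'offcut1',.25): print(cam,'off',round(m['score'],2),centroid(cam,m['pixels'],.012,C).round(3))
    for m in masks(cam,'scraper')[:1]: print(cam,'scr',np.round(m['rect']),centroid(cam,m['pixels'],.1,C).round(3))
    for l in ('oil_can','mug','screw_jar'):
        for m in masks(cam,l)[:1]: print(cam,l,centroid(cam,m['pixels'],.02,C).round(3))
E
```

```text
top off 0.65 [0.506 0.481 0.012]
top off 0.63 [0.488 0.518 0.012]
top scr [304. 251. 326. 262.] [0.383 0.333 0.1  ]
top oil_can [0.652 0.46  0.02 ]
top mug [0.379 0.334 0.02 ]
top screw_jar [0.642 0.357 0.02 ]
scene off 0.67 [0.525 0.545 0.012]
scene off 0.56 [0.506 0.485 0.012]
scene off 0.49 [0.488 0.52  0.012]
scene scr [258. 193. 276. 243.] [0.377 0.327 0.1  ]
scene oil_can [0.666 0.483 0.02 ]
scene mug [0.355 0.565 0.02 ]
scene screw_jar [0.657 0.379 0.02 ]
wrist scr [ 90.   0. 146.  37.] [0.389 0.327 0.1  ]
wrist screw_jar [0.639 0.353 0.02 ]
```

```bash
python3 -c "
from cell import arm
print(arm.finish_job())"
```

```text
the job is handed in; nothing more can be done
None
```

I handed the job in at about 47 s on the robot's clock: the three offcuts are in the pan, the scraper is home in its slot, and both blanks are square and tight in the vise. The vise was already open wide enough, so I only cranked it closed. I pulled about 15 N at the crank grip, but the crank springs back when let go, so how firmly the jaw still holds the pack is not confirmed.

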